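# Collect herb tins from the spring-flap bin into the pull-out tray

## Robot

A 6-joint arm with a two-finger parallel gripper is mounted at the origin on the work surface. World frame = base frame: x ahead of the robot, y to its left, z up, the work surface at z = 0. Lengths are in mm, angles in rad, forces in N, time in s.
With the tool pointing down it reaches from about 350 to 875 mm from the base axis. Payload 4.2 kg.
Tool frame: the origin (TCP) lies at the very end of the fingers, on their centre line; the grasp point (between the pads) lies 19 mm behind it; z points along the fingers, y is the direction in which the jaws open and shut (so a half turn about z gives the same grasp; the last joint's range is limited). The gripper opens to 85 mm and grips with 20 to 120 N. Pads are 22 mm wide; open, the fingers measure 114 mm over their backs; the gripper's body (76 mm by 85 mm) begins 54 mm behind the grasp point. The pads swing forward as they close: fully open they stand 13 mm farther back than shut.
Start: joints at [-0.998, 0.385, 0.008, 0, -1.194, -0.259], TCP at [192.937, -594.453, 231.312] pointing down, gripper open.
Joint ranges: [-3.14, 3.14], [-1.21, 2.06], [-1.07, 1.41], [-3.16, 2.05], [-2.99, -0.16], [-3.1, 3.1]. Speed limits (rad/s): [2.79, 2.79, 3.14, 3.14, 3.14, 3.14].

## Interface

Orientations are given as a unit quaternion [x, y, z, w].
In Python, from bench import read_state, get_image, camera_params, job_done gives the robot as it stands.
- The arm moves only by the tool send_rows, never from a script. Its arguments are lists of equal length, an entry for each row: "translation": the shift along the tool's x, y, z in m, a list of three; "yaw": the turn about the tool's z in degrees; "fingers": the closure in counts, from 0 (fully open) to 255 (shut). A call has 1 to 12 rows; each row is the pose to reach, as a shift and turn from the pose measured when the call began, along the tool's axes at that moment; what a row does not reach only later rows make up. A row lasts 1/10 s, in which the tool goes at most 50 mm and 8.59 degrees, less where a joint would pass 70% of its speed; a pose out of reach is approached as far as the arm can. A call with a gripper value outside its range is refused whole. The fingers move at their own pace and stop on an object; the grip force is fixed at half the most. Time passes only in rows, so rows that repeat a pose let the fingers close. It gives the time, the measured TCP pose, the force and the opening at its end, in the units of the state.
- read_state(): the state, without advancing time (a new reading comes with each control period).
- get_image(name): name is "side" or "top" or "wrist"; returns the picture (420x560x3 uint8, blue, green, red); there is no depth.
- camera_params(name): a dict with "mtx" (3x3 intrinsics, pixels), "rvec" (rotation vector, rad) and "tvec" (3), from world to camera coordinates, as OpenCV has them; the wrist camera has in their place "tool_from_camera" (4x4, takes a point from camera to tool coordinates, whose origin is the TCP and whose axes are the flange's). Camera axes: x right, y down, z forward; pixel columns grow to the right and rows downward; lengths in mm; the calibration is good to about 2 mm. The wrist camera is an equidistant fisheye: a pixel r from the principal point sees the ray r / f radians off the axis. A picture is of the moment at which its call begins: read the wrist's pose just before it. camera_params takes no time and is no camera call.
- job_done(): hands the job in, once; it reports no verdict.
The state is a dict: "clock": time; "joints": joint angles; "joint_vel": joint speeds; "joint_efforts": joint torques, N m; "position": TCP position; "ee_rot": TCP orientation; "contact_force": force on the tool from outside, world axes, zero at the start; "wrist_torque": the same for the moment, N m; "gripper_width": finger opening in mm.
Only numpy, scipy, OpenCV 4.12 (cv2) and the standard library are available. Lean on these libraries where they do the work, as an engineer would, in place of code of your own. Each camera call takes 0.05 s, during which the arm holds its last target.

## Task

First pull the collecting tray fully out with the hook in the tray's finger hole (do not drag the tray with your fingers) and put the hook back down on the counter. Then lift the bin's spring flap by its brass bar with the forked wooden prop, stand the prop on the bin's ledge so that it holds the flap up by itself, and move every herb tin out of the bin into the tray, standing upright. Last, take the prop out so that the flap closes, stand the prop upright on the counter, leave the tray out, and leave the brass weight, the jar and the brass bowl where they are.

Things in the scene. Friction and masses are not known exactly. Their poses are not given: they have to be found in the camera images.
- bin_ledge (a point): Lighter solid wood ledge block on the -y side of the dark wood bin, 190 (x) x 50 (y) mm. Point: centre of its flat top, 185 mm above the counter. Axes (the bin's): z up, -x to its front (robot side), y along the bin. The front face of bin and ledge is at x -0.095. The flap's hinge line runs along y at x 0.080, z 0.010.
- bin_floor (a point): Floor of the bin's middle bay, 100 mm above the counter; axes as bin_ledge. Three bays with centres at y -0.082, 0, 0.082, each 77 mm wide, from x -0.050 to 0.065 in this frame; between them 20 mm high dividers. Front wall 55 mm high above the floor; end walls at y -0.143 (the ledge block) and 0.143 and the solid housing behind the bays 85 mm high.
- flap (a joint): Flap angle: 0 closed (level), grows as its front rises, stop at 1.3. Clear panel hinged at the back of the bin, closed by its weight and a spring: lifting takes 2 to 4 N at the bar. The prop standing on the ledge, with the bar in its fork, holds it at about 0.96. It falls shut by itself when freed.
- flap_bar (a point): Point on the axis of the flap's front bar: brass rod, 10 mm thick, along the bin's y, 180 mm from the hinge line; closed, 195 mm above the counter and 5 mm ahead of the bin's front. Bare (no panel) above the ledge and 52 mm beyond its outer side. This point is 32 mm beyond that side, 57 mm (-y) from the ledge's middle: here the prop fits under the bar beside the ledge, to be lifted, then shifted over the ledge.
- prop_grip (a point): Prop: wooden post on a foot, with a red grip; 0.25 kg, stands on the counter. Point: centre of the red grip, 30 (x) x 16 (y) x 50 mm tall, 40 mm above the underside; grip it across y. z up, x from grip to post. Foot 115 (x) x 40 (y) x 10 mm, from 18 mm behind this point to 97 mm ahead. Post 20 x 24 mm, axis 77 mm ahead (x).
- prop_fork (a point): Middle of the groove bottom of the fork on top of the prop, 77 mm ahead (x) of and 112.5 mm above prop_grip, 152.5 mm above the prop's underside. The groove is open upward and along y, 20 mm wide in x, between two tines 16 mm high and 6 mm thick.
- hook_grip (a point): Hook: black handle 80 (x) x 18 (y) x 30 mm high on a steel foot (70 mm wide, 36 mm behind this point) and a steel pin pointing down at the front; 0.2 kg. Point: centre of the handle, 50 mm above the underside; grip it across y. z up, x towards the pin. Pin 10 mm thick, 45 mm ahead (x), reaching down to the level of the underside.
- tray_hole (a point): Centre of the finger hole (28 mm, through) at the top of the brass tongue on the tray's front. Tongue: 50 x 50 mm, 6 mm thick, top 65 mm above the counter, free below. Axes: z up, -x is the way the tray pulls out (towards the robot side). The tray front is 25 mm behind the hole (+x), the tongue's edge 25 mm ahead (-x).
- tray_floor (a point): Wooden tray, walls 25 mm high inside. Point: on the inner floor (40 mm above the counter), 102 mm behind the hole (+x), on the centre line. With the tray fully out, its open part reaches from x -0.060 to 0.065 and y -0.095 to 0.095 here; beyond that it is under the cabinet, whose top is 110 mm above the counter. Axes as tray_hole.
- tray (a joint): How far the tray is out, m: 0 closed, 0.130 fully out (stop). Sliding takes about 2 to 4 N.
- tin_a_mid (a point): Green herb tin with a brass band: upright box 56 (x) x 36 (y) x 85 mm tall, about 150 g. Point: its centre, 42.5 mm above its underside; z up. May be absent. Stands in one of the bin's bays, its 36 mm width along the bin's y, its top 185 mm above the counter, just below the closed flap.
- tin_b_mid (a point): Orange herb tin with a brass band: upright box 56 (x) x 36 (y) x 85 mm tall, about 150 g. Point: its centre, 42.5 mm above its underside; z up. May be absent. Stands in one of the bin's bays, its 36 mm width along the bin's y, its top 185 mm above the counter, just below the closed flap.
- tin_c_mid (a point): White herb tin with a brass band: upright box 56 (x) x 36 (y) x 85 mm tall, about 150 g. Point: its centre, 42.5 mm above its underside; z up. May be absent. Stands in one of the bin's bays, its 36 mm width along the bin's y, its top 185 mm above the counter, just below the closed flap.
- weight: Brass scale weight, 38 mm across, 50 mm tall; not to be disturbed. Origin under its centre.
- jar: Amber jar, 64 mm across, 90 mm tall, standing on the tray's cabinet; not to be disturbed. Origin under its centre.
- bowl: Brass bowl, 90 mm across, 40 mm tall, standing on the tray's cabinet; not to be disturbed. Origin under its centre.
Mind the look-alikes: they are no part of the job. Of the things like the part that bears hook_grip, leave any that is green; of the rest the smaller one is meant.

How it is judged:
By the outcome, as a careful person would: the job done as asked, in the order asked, and still so for the second after the job is handed in, with the robot touching nothing.
Of tin_a, tin_b, tin_c only 2 to 3 are there at a start; the rules pass over those that are not, and their reading is None.
At some moment in a run one of hook may be knocked a few centimetres aside while the robot is not near it.
Once in a run the grip may slacken for a moment while it holds something.
It also fails if it takes over 210 s, if anything falls off the work surface, if the arm or the gripper's body presses on something with over 40 N, if the wrist force passes 120 N, or if a joint passes its speed limit or range.

## Working session

There is one attempt and no reset: what is moved stays moved. The work goes in short steps, Python scripts to look and compute and a tool call to move; the robot and the scene stay as the last step left them, time stands still between calls to the robot, and variables do not carry over. Pictures are saved under pics/ and viewed, and the job is handed in when it is done.

Besides the shell and the picture viewer there is one more tool, called after "Request:" as name(argument=value, ...) on one line, values as JSON. send_rows: Moves the arm, as the interface text tells. Its arguments: {"type":"object","properties":{"translation":{"type":"array","items":{"type":"array","items":{"type":"number"}}},"yaw":{"type":"array","items":{"type":"number"}},"fingers":{"type":"array","items":{"type":"number"}}},"required":["translation","yaw","fingers"]}

```bash
ls -la; mkdir -p pics; python3 - <<'E'
from bench import *
import cv2,numpy as np
s=read_state()
for k,v in s.items(): print(k,v)
for n in ["side","top","wrist"]:
    print(n,camera_params(n))
    cv2.imwrite(f"pics/{n}0.png",get_image(n))
E
```

```text
total 12
drwxr-xr-x  3 agent agent 4096 Dec  7 14:53 .
drwxr-xr-x 23 root  root  4096 Dec  7 14:53 ..
drwxr-xr-x  2 agent agent 4096 Dec  7 14:53 pics
clock 0.0
joints [-9.98388829e-01  3.85547030e-01  6.59472428e-03 -4.92001760e-04
 -1.19397459e+00 -2.58594029e-01]
joint_vel [-1.29159122e-03  9.47548171e-05  1.74389853e-03  3.74424336e-04
 -3.22696150e-05 -2.82723278e-04]
joint_efforts [-6.61009312e-05 -3.92284834e+01  1.88397521e+01  4.18626890e+00
 -4.74471730e-03  1.72896875e-05]
position [ 192.75862919 -593.91156917  230.21618965]
ee_rot [-1.56173951e-01  9.87728966e-01  1.06693526e-03 -2.20809555e-04]
contact_force [ 0.99391201 -0.51882545  0.46495979]
wrist_torque [ 0.00128883  0.01712446 -0.02009751]
gripper_width 85.35200500371343
side {'mtx': array([[407.38177797,   0.        , 282.54592174],
       [  0.        , 407.38177797, 212.1441746 ],
       [  0.        ,   0.        ,   1.        ]]), 'rvec': array([ 0.82703525, -2.39634363,  1.31390018]), 'tvec': array([445.50333856, 275.45236023, 899.94113483])}
top {'mtx': array([[521.00735275,   0.        , 276.5021248 ],
       [  0.        , 521.00735275, 208.1562769 ],
       [  0.        ,   0.        ,   1.        ]]), 'rvec': array([ 2.11853956, -2.1387485 ,  0.19691842]), 'tvec': array([  63.10789584,  514.17446083, 1641.99476251])}
wrist {'mtx': array([[325.1922621 ,   0.        , 277.05225328],
       [  0.        , 325.1922621 , 213.08009011],
       [  0.        ,   0.        ,   1.        ]]), 'tool_from_camera': array([[-9.80925367e-04, -9.58620554e-01, -2.84685214e-01,
         7.29525734e+01],
       [ 9.99999267e-01, -7.38279914e-04, -9.59636589e-04,
         3.92945134e-02],
       [ 7.09749983e-04, -2.84685946e-01,  9.58620576e-01,
        -1.41536635e+02],
       [ 0.00000000e+00,  0.00000000e+00,  0.00000000e+00,
         1.00000000e+00]])}
```

View pics/side0.png

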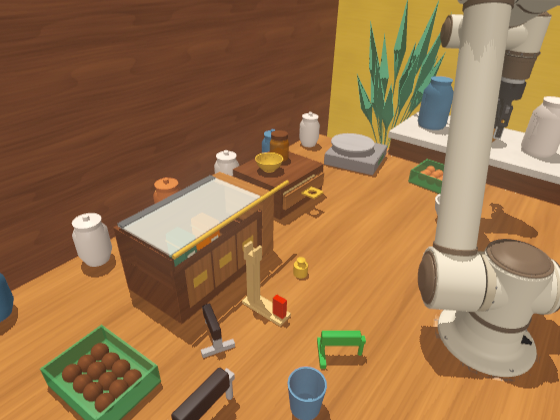

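View pics/top0.png

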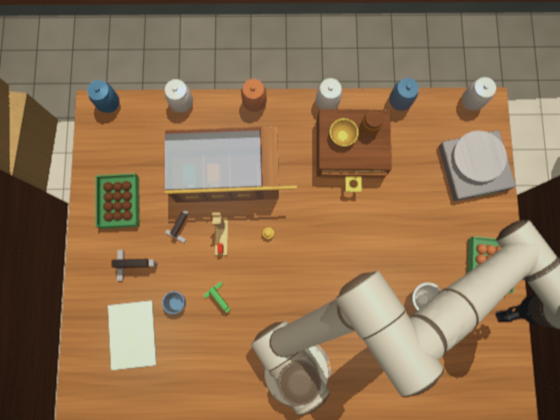

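View pics/wrist0.png

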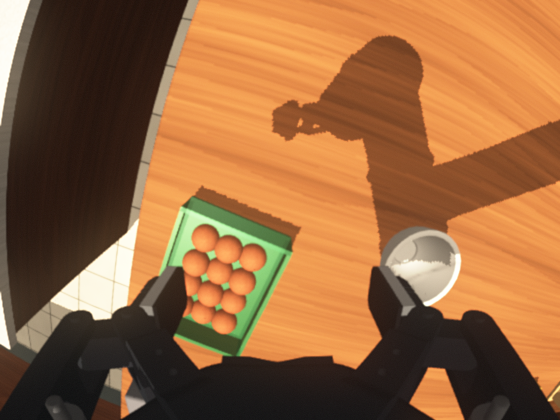

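```bash
cat > h.py <<'E'
from bench import *
import cv2,numpy as np
from scipy.spatial.transform import Rotation as R
def ray(cam,u,v,st=None):
    p=camera_params(cam)
    if cam!="wrist":
        Rm,_=cv2.Rodrigues(p["rvec"]); K=p["mtx"]
        d=np.linalg.inv(K)@np.array([u,v,1.0]); 
        o=-Rm.T@p["tvec"]; d=Rm.T@d
        return o,d/np.linalg.norm(d)
    K=p["mtx"]; T=p["tool_from_camera"]
    x=np.array([u-K[0,2],v-K[1,2]]); r=np.linalg.norm(x); th=r/K[0,0]
    d=np.array([*(np.sin(th)*x/max(r,1e-9)),np.cos(th)])
    Rw=R.from_quat(st["ee_rot"]).as_matrix()
    return Rw@T[:3,3]+np.array(st["position"]),Rw@T[:3,:3]@d
def plane(cam,u,v,z,st=None):
    o,d=ray(cam,u,v,st); return o+d*(z-o[2])/d[2]
def tri(*rays):
    A=np.zeros((3,3));b=np.zeros(3)
    for o,d in rays:
        P=np.eye(3)-np.outer(d,d);A+=P;b+=P@o
    p=np.linalg.solve(A,b)
    res=[np.linalg.norm((np.eye(3)-np.outer(d,d))@(p-o)) for o,d in rays]
    return p,res
def proj(cam,p,st=None):
    P=camera_params(cam); p=np.asarray(p,float)
    if cam!="wrist":
        return cv2.projectPoints(p.reshape(1,3),P["rvec"],P["tvec"],P["mtx"],None)[0].ravel()
    Rw=R.from_quat(st["ee_rot"]).as_matrix();T=P["tool_from_camera"]
    q=T[:3,:3].T@(Rw.T@(p-np.array(st["position"]))-T[:3,3])
    th=np.arctan2(np.hypot(q[0],q[1]),q[2]);K=P["mtx"]
    a=q[:2]/np.hypot(q[0],q[1])*th*K[0,0]
    return a+K[:2,2]
def snap(cam,name,crop=None,s=1):
    st=read_state(); im=get_image(cam)
    cv2.imwrite(f"pics/{name}_full.png",im)
    np.save(f"pics/{name}_st.npy",np.r_[st["position"],st["ee_rot"]])
    c=im if crop is None else im[crop[1]:crop[3],crop[0]:crop[2]]
    cv2.imwrite(f"pics/{name}.png",cv2.resize(c,None,fx=s,fy=s,interpolation=cv2.INTER_CUBIC))
    return st,im
def load(name):
    a=np.load(f"pics/{name}_st.npy"); return dict(position=a[:3],ee_rot=a[3:]),cv2.imread(f"pics/{name}_full.png")
def shift(target,st=None,tcp=None):
    """tool-axes shift in m from measured pose to world target (mm)"""
    st=st or read_state()
    return R.from_quat(st["ee_rot"]).inv().apply(np.asarray(target)-st["position"])/1000
def heading(st=None):
    st=st or read_state()
    Rm=R.from_quat(st["ee_rot"]).as_matrix(); return np.degrees(np.arctan2(Rm[1,1],Rm[0,1]))  # tool y dir
E
python3 - <<'E'
from h import *
im=cv2.imread("pics/top0.png"); cv2.imwrite("pics/t0a.png",cv2.resize(im[120:320,90:310],None,fx=3.6,fy=3,interpolation=cv2.INTER_CUBIC)[:,:800])
cv2.imwrite("pics/t0a.png",cv2.resize(im[120:310,100:310],None,fx=3,fy=3,interpolation=cv2.INTER_CUBIC))
im=cv2.imread("pics/side0.png"); cv2.imwrite("pics/s0a.png",cv2.resize(im[130:390,110:370],None,fx=2.3,fy=2.3,interpolation=cv2.INTER_CUBIC))
E
```

```text
(no output)
```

View pics/t0a.png

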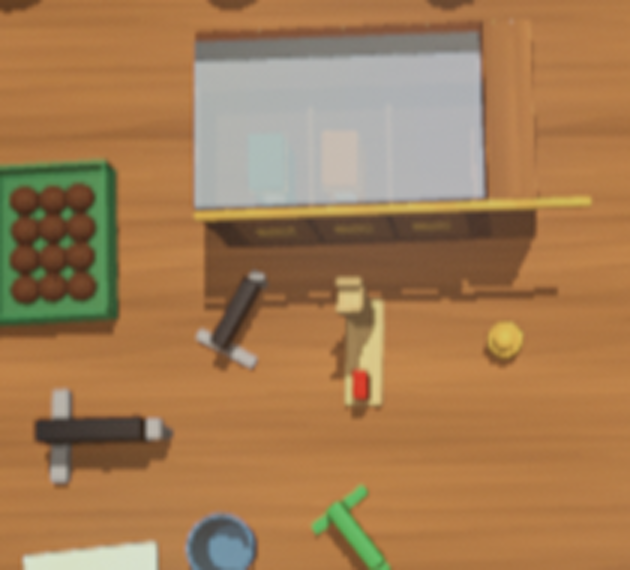

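View pics/s0a.png

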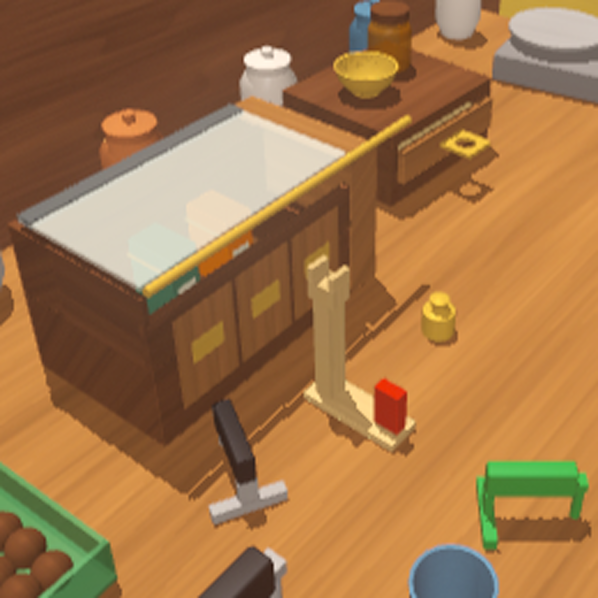

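```bash
python3 - <<'E'
from h import *
T=lambda u,v:(100+u/3,120+v/3)
S=lambda u,v:(110+u/2.3,130+v/2.3)
f=lambda n,uv,z:print(n,np.round(plane("top",*uv,z),0))
f("hook back",T(222,345),65); f("hook front",T(258,277),65)
f("foot ends",T(198,336),8);f("foot",T(254,360),8)
f("grip",T(360,385),65); f("forktop",T(350,282),168);f("fork",T(350,305),168)
f("foot cornersR",T(382,404),10);f("L",T(346,404),10)
f("bar L",T(195,214),200);f("bar R",T(590,201),200)
f("ledge corners",T(485,28),185);f("",T(535,20),185);f("",T(487,200),185);f("",T(535,198),185)
f("weight",T(505,335),50)
f("tin a",T(268,165),185);f("tin b",T(340,160),185)
f("hole",(353.5,185),62);f("bowl",(344,132),140);f("jar",(373,120),190)
f("cab",(318,110),110);f("",(390,110),110);f("",(318,172),110);f("",(389,172),110)
for n,a,b in [("hookfront",T(258,277),S(222,410)),("gripTop",T(360,378),S(391,388)),("barR",T(590,201),S(408,122)),("barL",T(195,214),S(150,290)),("hole",(353.5,184.5),S(466,143))]:
    p,r=tri(ray("top",*a),ray("side",*b)); print(n,np.round(p),np.round(r,1))
E
```

```text
hook back [428. 384.  65.]
hook front [500. 348.  65.]
foot ends [445. 422.   8.]
foot [418. 360.   8.]
grip [384. 238.  65.]
forktop [476. 238. 168.]
fork [453. 238. 168.]
foot cornersR [369. 220.  10.]
L [369. 259.  10.]
bar L [540. 388. 200.]
bar R [550.  -1. 200.]
ledge corners [735. 102. 185.]
 [743.  51. 185.]
 [555. 101. 185.]
 [557.  53. 185.]
weight [438.  85.  50.]
tin a [593. 320. 185.]
tin b [598. 248. 185.]
hole [ 586. -192.   62.]
bowl [ 739. -156.  140.]
jar [ 760. -239.  190.]
cab [824. -79. 110.]
 [ 822. -311.  110.]
 [618. -74. 110.]
 [ 616. -298.  110.]
hookfront [503. 351.  47.] [0.4 0.4]
gripTop [390. 238.  59.] [2. 2.]
barR [552.  -2. 191.] [0.1 0.1]
barL [539. 387. 198.] [2.2 2.2]
hole [ 588. -191.   65.] [0.9 0.9]
```

Request:
send_rows(translation=[[-0.35,0.309,-0.1],[-0.35,0.309,-0.1],[-0.35,0.309,-0.1],[-0.35,0.309,-0.1],[-0.35,0.309,-0.1],[-0.35,0.309,-0.1],[-0.35,0.309,-0.1],[-0.35,0.309,-0.1],[-0.35,0.309,-0.1],[-0.35,0.309,-0.1],[-0.35,0.309,-0.1],[-0.35,0.309,-0.1]], yaw=[8,16,18,18,18,18,18,18,18,18,18,18], fingers=[0,0,0,0,0,0,0,0,0,0,0,0])

```text
clock: 1.35
position: [430.4, -191.7, 330.7]
ee_rot: [-0.001, 1.0, 0.001, -0.001]
contact_force: [-0.3, 0.4, 0.1]
gripper_width: 85.0
```

```bash
python3 - <<'E'
from h import *
st,im=snap("wrist","w1"); print(st["position"],heading(st))
E
```

```text
[ 430.42664315 -191.72521337  330.68104419] 90.06050512423889
```

View pics/w1.png

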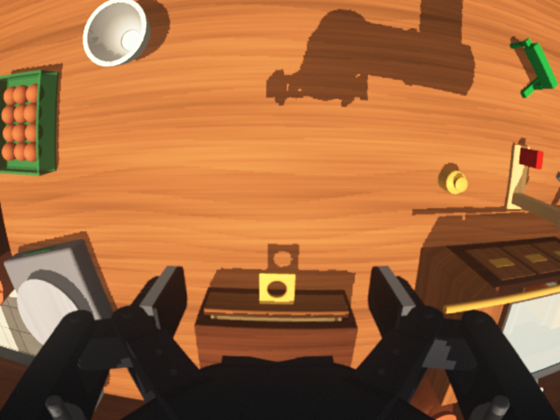

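```bash
python3 - <<'E'
from h import *
def hole(im,box):
    x0,y0,x1,y1=box; c=im[y0:y1,x0:x1]; hsv=cv2.cvtColor(c,cv2.COLOR_BGR2HSV)
    m=cv2.inRange(hsv,(20,130,120),(35,255,255))
    cs,h=cv2.findContours(m,cv2.RETR_CCOMP,cv2.CHAIN_APPROX_NONE)
    out=[]
    for k,cc in enumerate(cs):
        if cv2.contourArea(cc)>15:
            M=cv2.moments(cc); out.append((h[0][k][3]>=0,M["m10"]/M["m00"]+x0,M["m01"]/M["m00"]+y0,M["m00"],cv2.minAreaRect(cc)))
    return out
st,im=load("w1")
for o in hole(im,(250,265,310,310)): print("w",o)
w=hole(im,(250,265,310,310))
top=cv2.imread("pics/top0.png"); 
for o in hole(top,(335,170,375,200)): print("t",o)
side=cv2.imread("pics/side0.png")
for o in hole(side,(295,180,330,205)): print("s",o)
E
```

```text
w (np.False_, 276.33693888588425, 286.85505678745267, 924.5, ((26.5, 22.0), (28.0, 35.0), 90.0))
w (np.True_, 276.5465564738292, 288.91460055096417, 302.5, ((26.750003814697266, 23.75), (19.091880798339844, 19.798988342285156), 45.0))
t (np.False_, 352.97446808510637, 183.5900709219858, 235.0, ((18.0, 13.5), (15.0, 16.0), 90.0))
t (np.True_, 352.98, 183.34333333333333, 50.0, ((18.000001907348633, 13.5), (7.77817440032959, 7.77817440032959), 45.0))
s (np.False_, 312.19642857142856, 191.92410714285714, 112.0, ((17.068965911865234, 11.827585220336914), (18.569534301757812, 9.656157493591309), 21.801406860351562))
s (np.True_, 311.7716894977169, 191.75342465753425, 36.5, ((17.0, 11.5), (10.0, 5.0), 0.0))
```

```bash
python3 - <<'E'
from h import *
st,im=load("w1")
rs=[ray("wrist",276.5,288.5,st),ray("top",353,183.4),ray("side",311.8,191.8)]
print(tri(*rs)); print(tri(rs[0],rs[1])); print(tri(rs[0],rs[2]))
for a in rs: print(np.round(a[0]+a[1]*(65-a[0][2])/a[1][2],1))
# cabinet front top edge ends, wrist
cv2.imwrite("pics/w1c.png",cv2.resize(im[260:380,180:370],None,fx=4,fy=4,interpolation=cv2.INTER_CUBIC))
t=cv2.imread("pics/top0.png");cv2.imwrite("pics/t0c.png",cv2.resize(t[100:205,305:405],None,fx=5,fy=5,interpolation=cv2.INTER_CUBIC))
E
```

```text
(array([ 591.10796681, -191.18777298,   64.56362776]), [np.float64(1.3430709589276844), np.float64(1.3237333695669338), np.float64(0.7496666364766069)])
(array([ 591.70724935, -191.45044678,   62.01818096]), [np.float64(1.207725631374036), np.float64(1.2077256313740112)])
(array([ 591.98935438, -192.40116937,   63.83030309]), [np.float64(0.5960399307567159), np.float64(0.5960399307566073)])
[ 590.6 -192.5   65. ]
[ 590.5 -189.9   65. ]
[ 591.7 -191.    65. ]
```

View pics/w1c.png

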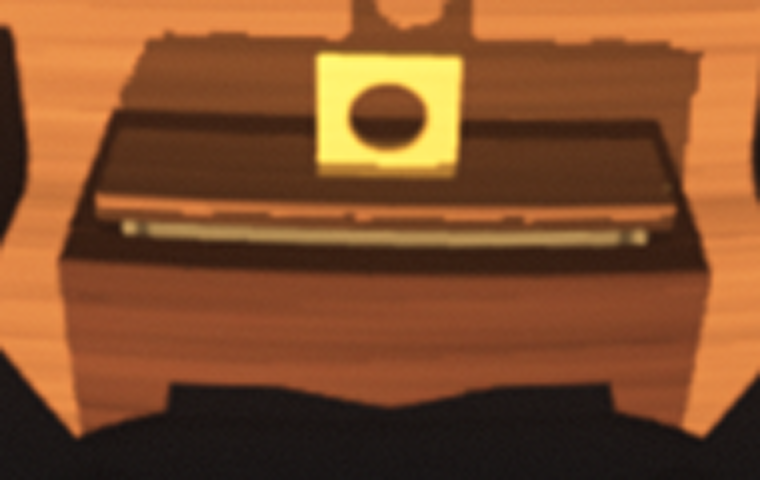

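View pics/t0c.png

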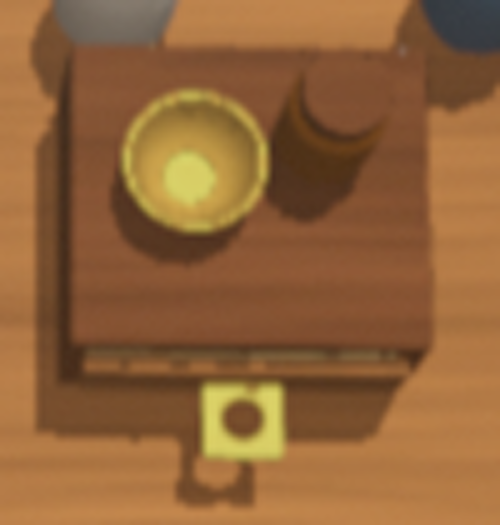

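```bash
python3 - <<'E'
from h import *
st,im=load("w1")
for a,b in [(plane("wrist",195,325,110,st),plane("wrist",357.5,327.5,110,st)),(plane("top",391,169.2,110),plane("top",319.4,169,110)),(plane("top",390.3,110,110),plane("top",319.2,109.5,110))]:
    print(a,b,np.degrees(np.arctan2(-(b-a)[0],(b-a)[1])),np.linalg.norm(b-a))
# tongue edges in wrist
for a,b in [((316,54),(463,56))]:
    pa=plane("wrist",180+a[0]/4,260+a[1]/4,65,st);pb=plane("wrist",180+b[0]/4,260+b[1]/4,65,st);print(pa,pb)
E
```

```text
[ 626.857327   -305.67348925  110.        ] [631.27313448 -79.58671003 110.        ] -1.118928615769935 226.1298987176958
[ 625.02984594 -304.72770823  110.        ] [627.71180836 -78.28739635 110.        ] -0.6785803324745345 226.45619392897106
[ 822.03896151 -312.17378728  110.        ] [825.71046395 -82.50563294 110.        ] -0.9158591347549911 229.69749899818387
[ 566.42343332 -217.01586363   65.        ] [ 567.24461746 -165.51613212   65.        ]
```

Request:
send_rows(translation=[[0.01,0.512,0],[0.01,0.512,0],[0.01,0.512,0],[0.01,0.512,0],[0.01,0.512,0],[0.01,0.512,0],[0.01,0.512,0],[0.01,0.512,0],[0.01,0.512,0],[0.01,0.512,0],[0.01,0.512,0],[0.01,0.512,0]], yaw=[0,0,0,0,0,0,0,0,0,0,0,0], fingers=[0,0,0,0,0,0,0,0,0,0,0,0])

```text
clock: 2.6
position: [420.4, 320.3, 330.0]
ee_rot: [-0.0, 1.0, -0.0, -0.002]
contact_force: [-0.3, 0.0, -0.4]
gripper_width: 85.2
```

```bash
python3 - <<'E'
from h import *
st,im=snap("wrist","w2"); print(st["position"],heading(st),st["clock"])
E
```

```text
[420.44845277 320.26059053 330.0184497 ] 90.00424179546353 2.6
```

View pics/w2.png

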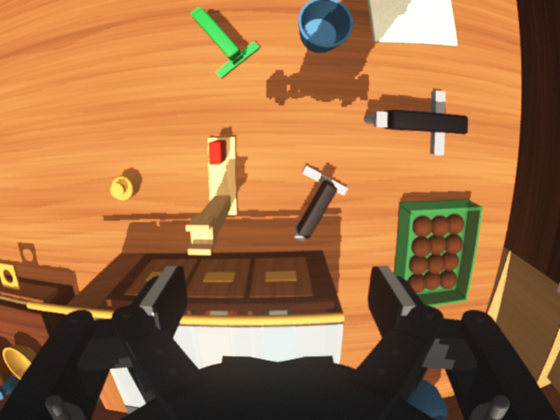

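```bash
python3 - <<'E'
from h import *
st,im=load("w2")
cv2.imwrite("pics/w2c.png",cv2.resize(im[120:260,170:360],None,fx=4,fy=4,interpolation=cv2.INTER_CUBIC))
hsv=cv2.cvtColor(im,cv2.COLOR_BGR2HSV)
m=np.zeros(im.shape[:2],np.uint8); m[165:250,285:355]=cv2.inRange(hsv[165:250,285:355],(0,0,0),(180,255,75))
cs,_=cv2.findContours(m,cv2.RETR_EXTERNAL,cv2.CHAIN_APPROX_NONE); c=max(cs,key=cv2.contourArea)
print(cv2.minAreaRect(c),cv2.contourArea(c))
m=cv2.inRange(hsv,(0,200,120),(6,255,255))
cs,_=cv2.findContours(m[120:170,200:235],cv2.RETR_EXTERNAL,cv2.CHAIN_APPROX_NONE)
for c in cs: print(cv2.boundingRect(c))
E
```

```text
((311.9422912597656, 205.27728271484375), (14.461406707763672, 58.87985610961914), 39.93638229370117) 245.5
(10, 21, 13, 22)
```

View pics/w2c.png

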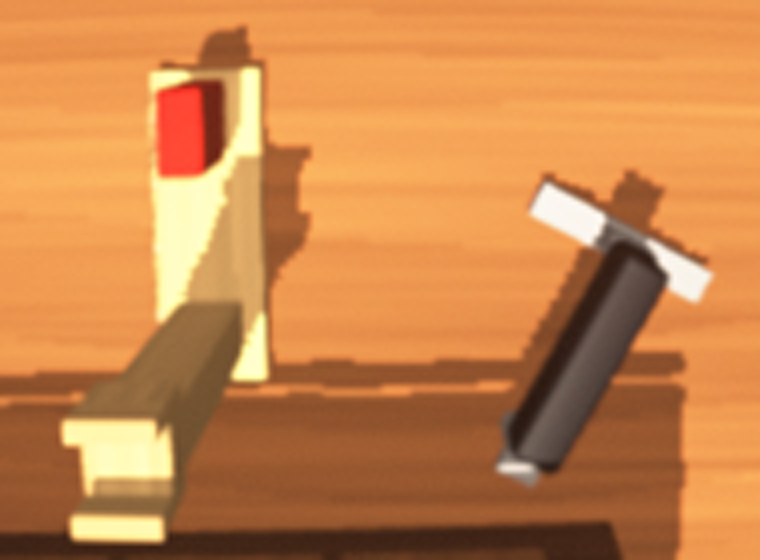

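```bash
python3 - <<'E'
from h import *
st,im=load("w2")
W=lambda u,v:(170+u/4,120+v/4)
print("center tri",tri(ray("wrist",*W(591,363),st),ray("top",180,223.7)))
for n,uv,z in [("bL",(628,250),65),("bR",(665,275),65),("fL",(517,458),65),("fR",(555,468),65),("footA",(540,185),8),("footB",(710,270),8),("footA2",(530,208),8),("footB2",(692,302),8)]:
    print(n,np.round(plane("wrist",*W(*uv),z,st),1))
c=np.mean([plane("wrist",*W(*uv),65,st) for uv in [(628,250),(665,275),(517,458),(555,468)]],0);print("c",c)
b=np.mean([plane("wrist",*W(*uv),65,st) for uv in [(628,250),(665,275)]],0)
f=np.mean([plane("wrist",*W(*uv),65,st) for uv in [(517,458),(555,468)]],0)
print("dir",np.degrees(np.arctan2(f[1]-b[1],f[0]-b[0])),np.linalg.norm(f-b))
a=plane("wrist",*W(540,185),8,st);d=plane("wrist",*W(710,270),8,st)
print("footdir-90",np.degrees(np.arctan2((a-d)[1],(a-d)[0])), np.linalg.norm(a-d))
# prop
print("grip top ctr", plane("wrist",*W(182,130),65,st))
for n,uv,z in [("footBL",(150,70),10),("footBR",(262,66),10),("footFR",(267,380),10),("foot L",(158,315),10)]:
    print(n,np.round(plane("wrist",*W(*uv),z,st),1))
for n,uv,z in [("t1a",(63,430),168.5),("t1b",(155,422),168.5),("t2a",(70,528),168.5),("t2b",(166,528),168.5)]:
    print(n,np.round(plane("wrist",*W(*uv),z,st),1))
E
```

```text
center tri (array([467.60112431, 372.08073103,  48.69017385]), [np.float64(3.087123416374638), np.float64(3.0871234163746917)])
bL [426.6 383.7  65. ]
bR [434.7 396.1  65. ]
fL [497.2 349.2  65. ]
fR [500.8 362.   65. ]
footA [413.9 359.8   8. ]
footB [444.8 423.7   8. ]
footA2 [422.4 356.3   8. ]
footB2 [457.  417.5   8. ]
c [464.81798167 372.77141029  65.        ]
dir -26.638061246901504 76.481350463238
footdir-90 -115.78039976334136 70.95120421728886
grip top ctr [387.5091978  241.85529464  65.        ]
footBL [370.8 220.1  10. ]
footBR [370.5 260.8  10. ]
footFR [486.5 259.5  10. ]
foot L [461.3 219.4  10. ]
t1a [452.2 227.3 168.5]
t1b [449.9 251.6 168.5]
t2a [479.2 226.6 168.5]
t2b [478.7 252.4 168.5]
```

Request:
send_rows(translation=[[-0.045,0.051,0.05],[-0.045,0.051,0.1],[-0.045,0.051,0.15],[-0.045,0.051,0.18],[-0.045,0.051,0.18],[-0.045,0.051,0.18],[-0.045,0.051,0.18]], yaw=[8,16,24,26.5,26.5,26.5,26.5], fingers=[0,0,0,0,0,0,0])

```text
clock: 3.35
position: [466.7, 370.5, 153.8]
ee_rot: [0.23, 0.973, 0.002, 0.0]
contact_force: [1.0, 0.9, 0.4]
gripper_width: 85.0
```

```bash
python3 - <<'E'
from h import *
st,im=snap("wrist","w3"); print(st["position"],heading(st),st["clock"])
E
```

```text
[466.68482661 370.45905288 153.84408864] 63.46352009233226 3.35
```

View pics/w3.png

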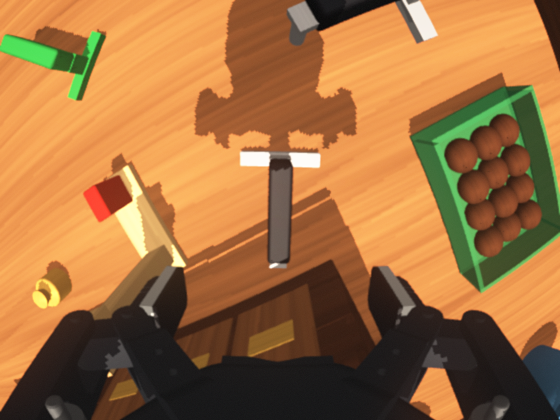

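```bash
python3 - <<'E'
from h import *
st,im=load("w3"); st2,_=load("w2")
cv2.imwrite("pics/w3c.png",cv2.resize(im[145:275,230:330],None,fx=6,fy=4.6,interpolation=cv2.INTER_CUBIC))
W=lambda u,v:(170+u/4,120+v/4)
print(tri(ray("wrist",280,166,st),ray("wrist",*W(646,260),st2)))
print(tri(ray("wrist",279,262,st),ray("wrist",*W(536,464),st2)))
b=plane("wrist",280.5,166,65,st);f=plane("wrist",278.5,262,65,st);print(b,f,(b+f)/2,np.degrees(np.arctan2(*(f-b)[1::-1])))
E
```

```text
(array([431.84010105, 389.90802308,  61.16530104]), [np.float64(1.0433282464045384), np.float64(1.0433282464045677)])
(array([499.87678124, 355.52254321,  63.56662057]), [np.float64(0.25242171225537663), np.float64(0.25242171225542065)])
[432.49205839 390.13339029  65.        ] [498.82287349 355.43971944  65.        ] [465.65746594 372.78655486  65.        ] -27.61136763773502
```

View pics/w3c.png

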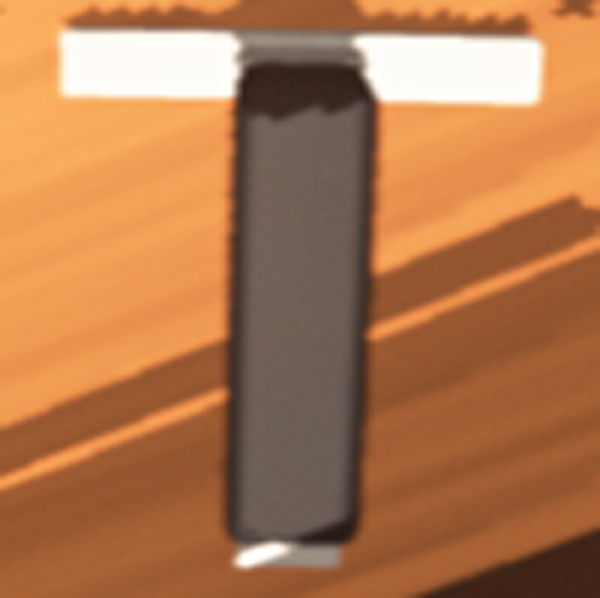

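Request:
send_rows(translation=[[0.002,0.001,0.04],[0.002,0.001,0.08],[0.002,0.001,0.11],[0.002,0.001,0.121],[0.002,0.001,0.121],[0.002,0.001,0.121],[0.002,0.001,0.121],[0.002,0.001,0.121],[0.002,0.001,0.121],[0.002,0.001,0.121],[0.002,0.001,0.121]], yaw=[0.5,0.5,0.5,0.5,0.5,0.5,0.5,0.5,0.5,0.5,0.5], fingers=[0,0,0,0,0,255,255,255,255,255,255])

```text
clock: 4.5
position: [465.9, 373.7, 34.1]
ee_rot: [0.234, 0.972, 0.003, 0.001]
contact_force: [-0.4, 0.3, 5.1]
gripper_width: 17.2
```

Request:
send_rows(translation=[[0,0,-0.03],[0,0,-0.08],[0,0,-0.13],[0,0,-0.18],[0,0,-0.226],[0,0,-0.226],[0,0,-0.226],[0,0,-0.226]], yaw=[0,0,0,0,0,0,0,0], fingers=[255,255,255,255,255,255,255,255])

```text
clock: 5.3
position: [464.2, 371.5, 257.7]
ee_rot: [0.234, 0.972, 0.001, -0.001]
contact_force: [-0.3, -0.3, -2.2]
gripper_width: 17.4
```

```bash
python3 - <<'E'
from h import *
st,im=snap("wrist","w4"); print(st["position"],heading(st),st["clock"],st["gripper_width"],st["contact_force"])
print(shift([430,-100,260]), heading()-90)
E
```

```text
[464.23891361 371.53315889 257.68553093] 62.96287721868465 5.3 17.387475463002275 [-0.26378116 -0.32986186 -2.20118552]
[-0.18367551 -0.43563907 -0.00350103] -27.026026701091965
```

View pics/w4.png

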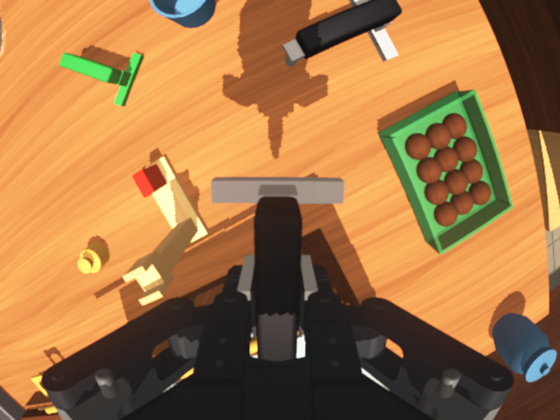

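Request:
send_rows(translation=[[-0.014,-0.034,0],[-0.034,-0.081,0],[-0.053,-0.126,0],[-0.073,-0.172,0],[-0.092,-0.218,0],[-0.111,-0.264,0],[-0.13,-0.309,0],[-0.15,-0.355,0],[-0.169,-0.4,0],[-0.184,-0.436,0],[-0.184,-0.436,0],[-0.184,-0.436,0]], yaw=[-4,-8,-12,-16,-20,-24,-27,-27,-27,-27,-27,-27], fingers=[255,255,255,255,255,255,255,255,255,255,255,255])

```text
clock: 6.55
position: [429.3, -101.3, 255.0]
ee_rot: [0.002, 1.0, 0.001, -0.002]
contact_force: [0.4, 0.3, -1.8]
gripper_width: 17.1
```

```bash
python3 - <<'E'
from h import *
st=read_state(); print(st["position"],heading(st),st["clock"],st["gripper_width"],st["contact_force"])
print(shift([545,-192,120]), heading()-90)
E
```

```text
[ 429.27331311 -101.32510171  255.03091489] 89.81905006255937 6.55 17.144367035470673 [ 0.36728548  0.26155579 -1.83234397]
[-0.11654396 -0.09058511  0.13438674] -0.18094993744063004
```

Request:
send_rows(translation=[[0,-0.04,0],[0,-0.08,0.03],[-0.02,-0.0906,0.06],[-0.05,-0.0906,0.09],[-0.08,-0.0906,0.12],[-0.11,-0.0906,0.13],[-0.1175,-0.0906,0.13],[-0.1175,-0.0906,0.13],[-0.1175,-0.0906,0.13]], yaw=[0,0,0.5,0.8,0.8,0.8,0.8,0.8,0.8], fingers=[255,255,255,255,255,255,255,255,255])

```text
clock: 7.45
position: [545.5, -191.1, 124.4]
ee_rot: [0.008, 1.0, 0.001, -0.002]
contact_force: [0.9, 0.1, -1.4]
gripper_width: 17.1
```

```bash
python3 - <<'E'
from h import *
st=read_state(); print(st["position"],heading(st),st["clock"],st["gripper_width"],st["contact_force"])
s,im=snap("side","s5",(240,120,380,240),5)
print(proj("side",[591,-192,65]),proj("side",st["position"]+np.array([45,0,-34])))
E
```

```text
[ 545.4822743  -191.13185861  124.36317709] 89.08324990256223 7.45 17.103311854388256 [ 0.93381265  0.14189114 -1.43619949]
[312.16068808 191.74599802] [312.66047215 184.88472046]
```

View pics/s5.png

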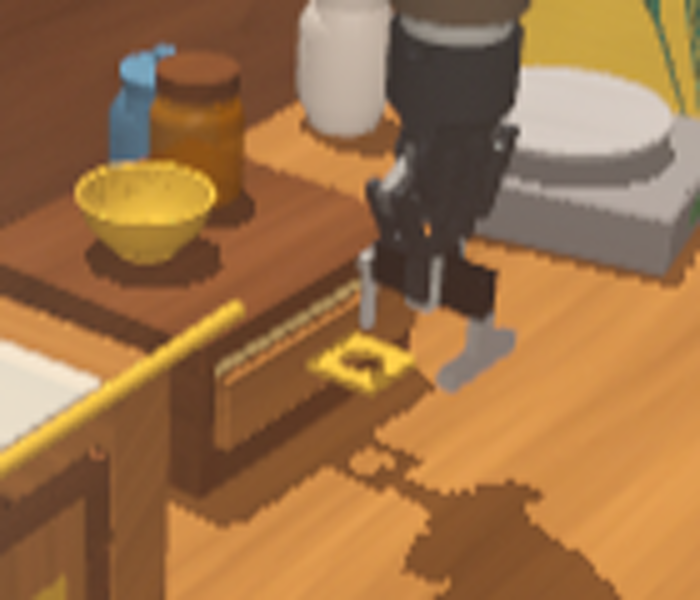

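Request:
send_rows(translation=[[0,0,0.01],[0,0,0.02],[0,0,0.03],[0,0,0.03],[0,0,0.03]], yaw=[0,0,0,0,0], fingers=[255,255,255,255,255])

```text
clock: 8.0
position: [544.9, -191.4, 94.4]
ee_rot: [0.008, 1.0, 0.001, -0.003]
contact_force: [0.0, -0.3, -2.3]
gripper_width: 17.2
```

```bash
python3 - <<'E'
from h import *
s,im=snap("side","s6",(270,140,370,220),7)
E
```

View pics/s6.png

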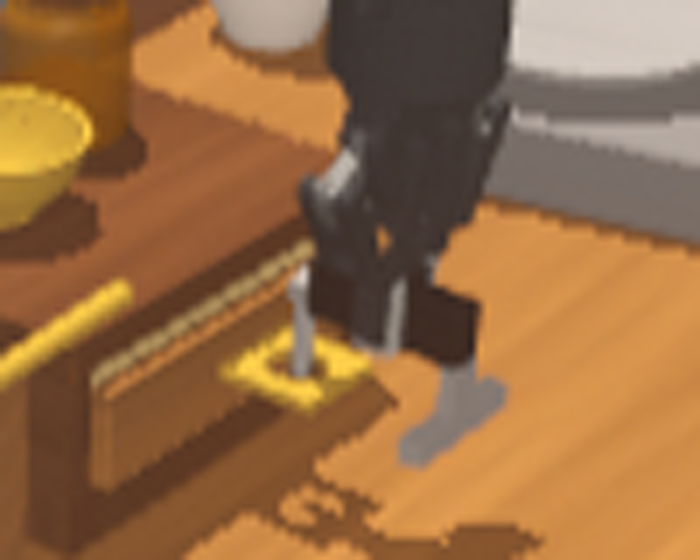

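Pin tip (~(300,372) in the crop) is in the hole ring with no force. Lower 20 mm more, then pull.

Request:
send_rows(translation=[[0,0,0.01],[0,0,0.02],[0,0,0.022],[0,0,0.022],[0.012,0,0.022],[0.012,0,0.022]], yaw=[0,0,0,0,0,0], fingers=[255,255,255,255,255,255])

```text
clock: 8.65
position: [531.5, -191.1, 73.0]
ee_rot: [0.008, 1.0, 0.001, -0.003]
contact_force: [0.0, 0.2, -2.1]
gripper_width: 17.5
```

Request:
send_rows(translation=[[0.01,0,0],[0.025,0,0],[0.04,0,0],[0.055,0.001,0],[0.07,0.001,0],[0.085,0.001,0],[0.1,0.001,0],[0.11,0.002,0],[0.115,0.002,0],[0.115,0.002,0]], yaw=[0,0,0,0,0,0,0,0,0,0], fingers=[255,255,255,255,255,255,255,255,255,255])

```text
clock: 9.65
position: [415.6, -187.1, 73.9]
ee_rot: [0.009, 1.0, 0.001, -0.003]
contact_force: [0.1, -0.3, -2.3]
gripper_width: 17.1
```

```bash
python3 - <<'E'
from h import *
s,im=snap("side","s7",(240,120,400,250),4.5); print(s["contact_force"])
s,im=snap("top","t7",(290,90,430,280),3)
E
```

```text
[ 0.11982118 -0.28098797 -2.32465135]
```

View pics/s7.png

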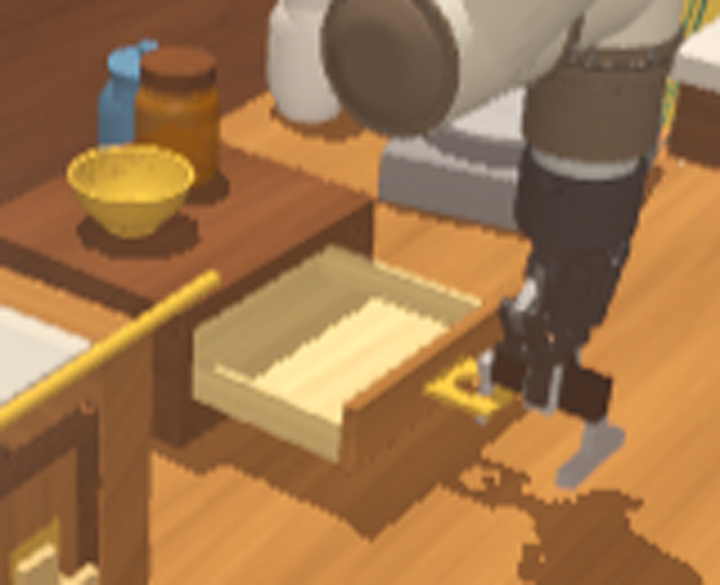

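View pics/t7.png

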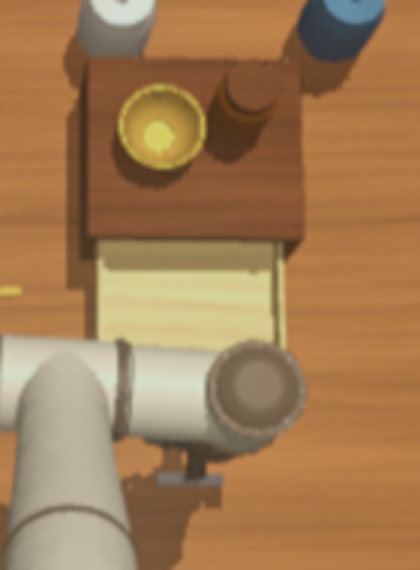

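Request:
send_rows(translation=[[0.004,0,0],[0.007,0,0],[0.009,0,0],[0.011,0,0],[0.013,0,0],[0.013,0,0]], yaw=[0,0,0,0,0,0], fingers=[255,255,255,255,255,255])

```text
clock: 10.35
position: [407.0, -187.1, 74.5]
ee_rot: [0.008, 1.0, 0.001, 0.001]
contact_force: [6.9, -0.8, -4.1]
gripper_width: 17.8
```

Request:
send_rows(translation=[[-0.008,0,0],[-0.008,0,0],[-0.008,0,0],[-0.008,0,-0.02],[-0.008,0,-0.05],[-0.008,0,-0.1],[-0.008,0,-0.15],[-0.008,0,-0.186],[-0.008,0,-0.186],[-0.008,0,-0.186]], yaw=[0,0,0,0,0,0,0,0,0,0], fingers=[255,255,255,255,255,255,255,255,255,255])

```text
clock: 11.35
position: [413.6, -187.2, 260.3]
ee_rot: [0.008, 1.0, 0.001, 0.001]
contact_force: [0.5, 0.2, -3.2]
gripper_width: 17.1
```

```bash
python3 - <<'E'
from h import *
s,im=snap("side","s8",(240,100,400,250),4); print(s["position"],s["contact_force"],s["gripper_width"],heading(s))
st,im=snap("wrist","w8")
print(shift([440,100,262]),shift([440,365,262]))
E
```

```text
[ 413.64626488 -187.19260655  260.34580809] [ 0.47064629  0.212434   -3.16741193] 17.134111541457752 89.05837778889587
[-0.02227646  0.28759422 -0.00264059] [-0.01795715  0.55255799 -0.00190426]
```

View pics/w8.png

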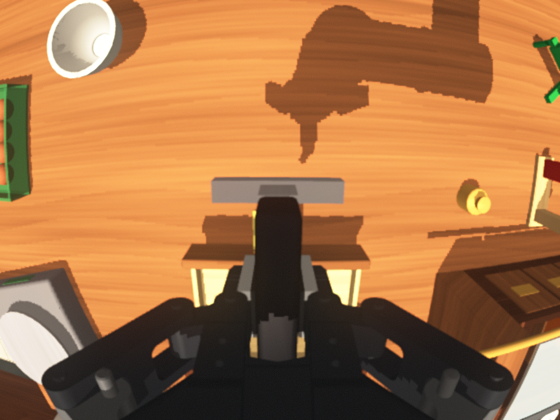

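View pics/s8.png

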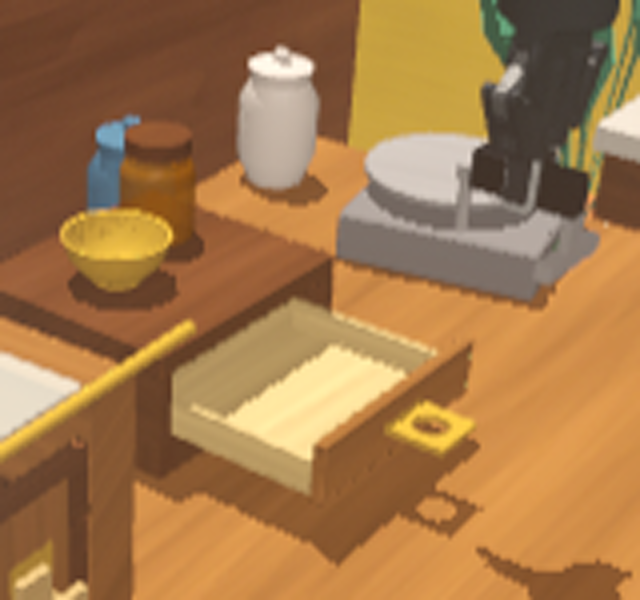

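Request:
send_rows(translation=[[-0.018,0.05,0],[-0.018,0.1,0],[-0.018,0.15,0],[-0.018,0.2,0],[-0.018,0.25,0],[-0.018,0.3,0],[-0.018,0.35,0],[-0.018,0.4,0],[-0.018,0.45,0],[-0.018,0.5,0],[-0.018,0.55,0],[-0.018,0.55,0]], yaw=[0,0,0,0,0,0,0,0,0,0,0,0], fingers=[255,255,255,255,255,255,255,255,255,255,255,255])

```text
clock: 12.65
position: [439.2, 366.8, 256.3]
ee_rot: [0.006, 1.0, -0.0, -0.003]
contact_force: [0.2, -0.9, -2.7]
gripper_width: 17.0
```

```bash
python3 - <<'E'
from h import *
print(plane("side",347.5,206,65))
s=read_state(); print(s["position"],s["contact_force"],s["gripper_width"],heading(s))
E
```

```text
[ 461.48893044 -189.07035731   65.        ]
[439.21587416 366.8151073  256.29290858] [ 0.20379532 -0.9239984  -2.69895313] 17.020238905896427 89.31074042001855
```

Request:
send_rows(translation=[[0,0,0.05],[0,0,0.1],[0,0,0.15],[0,0,0.19],[0,0,0.205],[0,0,0.213],[0,0,0.217],[0,0,0.217],[0,0,0.217]], yaw=[0,0,0,0,0,0,0,0,0], fingers=[255,255,255,255,255,255,255,255,255])

```text
clock: 13.55
position: [438.6, 367.2, 40.4]
ee_rot: [0.006, 1.0, 0.0, -0.002]
contact_force: [-0.0, -0.9, -1.8]
gripper_width: 16.8
```

Request:
send_rows(translation=[[0,0,0.002],[0,0,0.004],[0,0,0.006],[0,0,0.0075],[0,0,0.0075],[0,0,0.0075]], yaw=[0,0,0,0,0,0], fingers=[255,255,255,255,255,255])

```text
clock: 14.15
position: [438.6, 367.4, 34.1]
ee_rot: [0.006, 1.0, 0.001, -0.002]
contact_force: [-2.0, -1.5, 6.2]
gripper_width: 17.3
```

Contact with the counter (6 N). Release and rise.

Request:
send_rows(translation=[[0,0,0],[0,0,0],[0,0,0],[0,0,0],[0,0,-0.03],[0,0,-0.08],[0,0,-0.13],[0,0,-0.18],[0,0,-0.22],[0,0,-0.22]], yaw=[0,0,0,0,0,0,0,0,0,0], fingers=[0,0,0,0,0,0,0,0,0,0])

```text
clock: 15.15
position: [441.7, 369.3, 261.4]
ee_rot: [0.005, 1.0, 0.006, 0.003]
contact_force: [-1.4, 0.6, 0.1]
gripper_width: 85.3
```

```bash
python3 - <<'E'
from h import *
st,im=snap("wrist","w9"); print(st["position"],heading(st),st["clock"])
s,im=snap("side","s9",(110,130,370,390),2.3)
E
```

```text
[441.74910746 369.34899376 261.4115546 ] 89.40268026721944 15.15
```

View pics/w9.png

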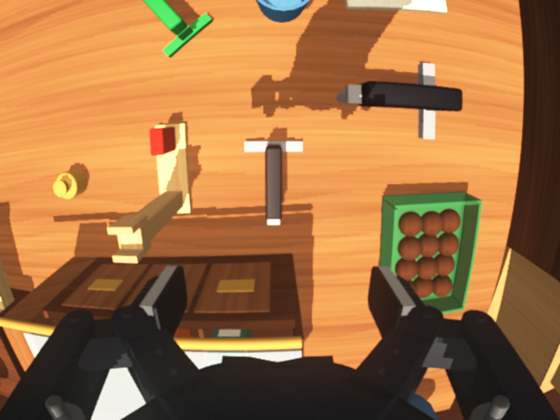

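View pics/s9.png

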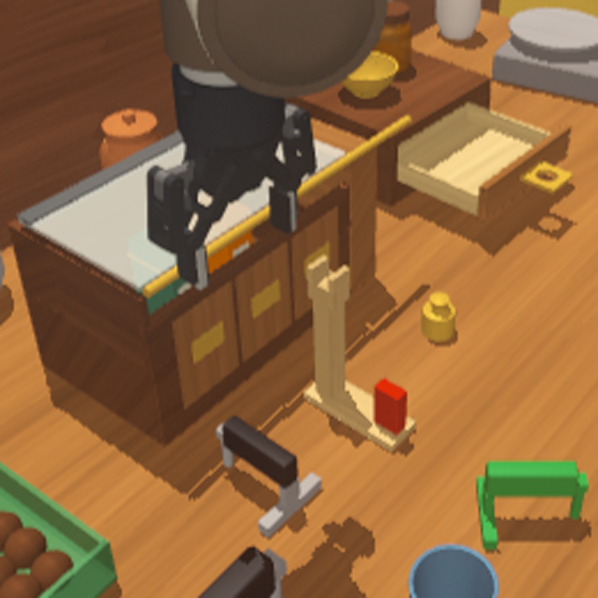

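Request:
send_rows(translation=[[0.03,-0.05,-0.02],[0.04,-0.1,-0.04],[0.04,-0.15,-0.07],[0.04,-0.2,-0.07],[0.04,-0.25,-0.07],[0.04,-0.3,-0.07],[0.04,-0.31,-0.07],[0.04,-0.31,-0.07],[0.04,-0.31,-0.07]], yaw=[0,0,0,0,0,0,0,0,0], fingers=[0,0,0,0,0,0,0,0,0])

```text
clock: 16.15
position: [395.4, 56.9, 322.7]
ee_rot: [0.007, 1.0, 0.001, -0.002]
contact_force: [-0.7, 0.9, -0.2]
gripper_width: 85.2
```

```bash
python3 - <<'E'
from h import *
st,im=snap("wrist","w10"); print(st["position"],heading(st),st["clock"])
E
```

```text
[395.44457213  56.9283117  322.69080494] 89.23360800988345 16.15
```

View pics/w10.png

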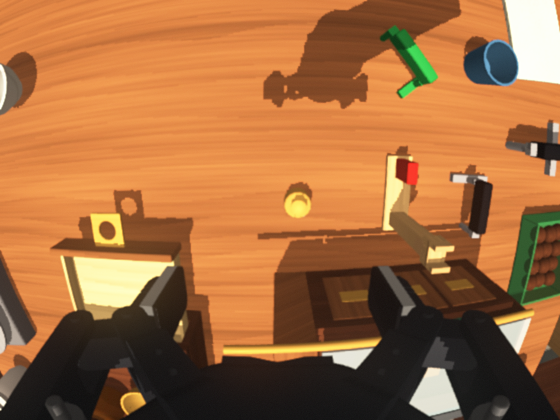

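```bash
python3 - <<'E'
from h import *
st,im=load("w10")
cv2.imwrite("pics/w10c.png",cv2.resize(im[260:370,200:400],None,fx=4,fy=4,interpolation=cv2.INTER_CUBIC))
t=cv2.imread("pics/t7_full.png");cv2.imwrite("pics/t10c.png",cv2.resize(t[150:200,155:305],None,fx=5,fy=5,interpolation=cv2.INTER_CUBIC))
s=cv2.imread("pics/s8_full.png");cv2.imwrite("pics/s10c.png",cv2.resize(s[165:305,130:300],None,fx=4,fy=4,interpolation=cv2.INTER_CUBIC))
E
```

```text
(no output)
```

View pics/w10c.png

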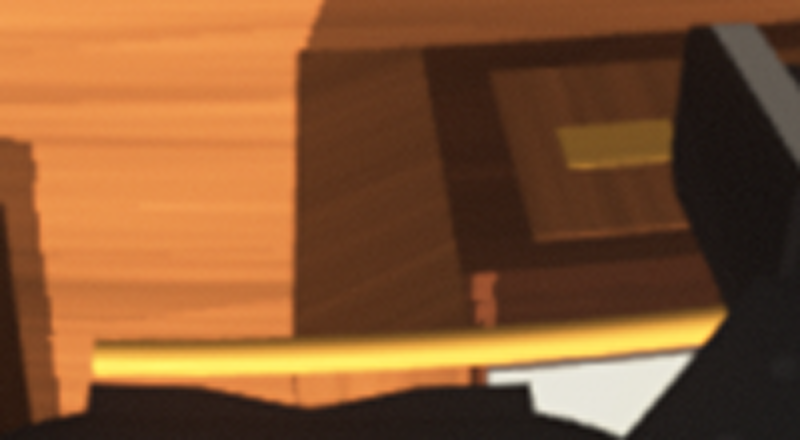

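View pics/t10c.png

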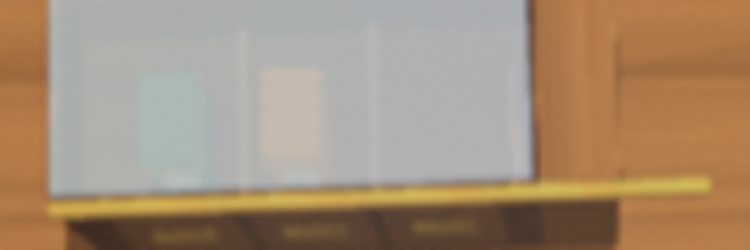

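View pics/s10c.png

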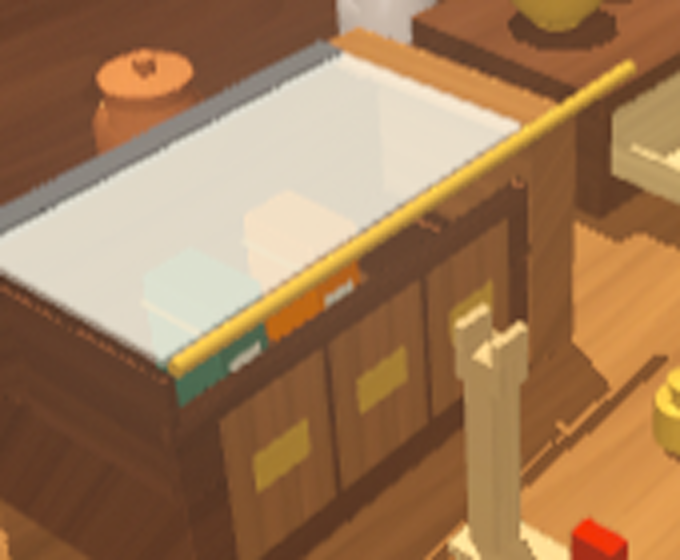

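```bash
python3 - <<'E'
from h import *
st,im=load("w10")
w,t,s=ray("wrist",223.3,349.5,st),ray("top",297,187),ray("side",288,181.7)
print("end",tri(w,t,s),"\nwt",tri(w,t)[0],"ws",tri(w,s)[0],"ts",tri(t,s)[0])
print("L",tri(ray("top",165,192.2),ray("side",173.2,257)))
for z in(190,195): print([np.round(plane(*a,z,*b),1) for a,b in [(("wrist",223.3,349.5),(st,)),(("top",297,187),()),(("side",288,181.7),())]])
print("ledge outer at bar (wrist)",plane("wrist",273.7,349,185,st), "bottom corner front", plane("wrist",275,272.5,0,st))
print("panel/ledge boundary",plane("wrist",321,353,187,st))
for u,v in[(535,180),(618,178),(535,0),(612,0)]: print(np.round(plane("top",155+u/5,150+v/5,185),1))
E
```

```text
end (array([550.94205112,  -2.57407201, 195.72933929]), [np.float64(0.8682287538260198), np.float64(0.0875351610820095), np.float64(0.7915929733148978)]) 
wt [550.48666313  -2.36062686 197.54827262] ws [551.07756147  -2.63726292 195.63850137] ts [550.76369578  -2.74758532 195.07489584]
L (array([538.84419446, 389.15500986, 196.20878091]), [np.float64(0.4173432145282576), np.float64(0.4173432145283742)])
[array([557. ,  -3.9, 190. ]), array([552.1,  -2.8, 190. ]), array([555.9, -10.3, 190. ])]
[array([552.7,  -2.8, 195. ]), array([551. ,  -2.6, 195. ]), array([550.6,  -2.9, 195. ])]
ledge outer at bar (wrist) [559.5587422   50.84047565 185.        ] bottom corner front [557.21007876  51.56039733   0.        ]
panel/ledge boundary [565.83527318 102.93540062 187.        ]
[557.3 101.6 185. ]
[558.1  51.9 185. ]
[669.1 101.1 185. ]
[668.7  54.4 185. ]
```

Request:
send_rows(translation=[[0.003,0.05,0],[0.005,0.1,0.02],[0.007,0.15,0.07],[0.0075,0.183,0.12],[0.0075,0.183,0.16],[0.0075,0.183,0.16],[0.0075,0.183,0.16],[0.0075,0.183,0.16]], yaw=[0,0,0,0,0,0,0,0], fingers=[0,0,0,0,0,0,0,0])

```text
clock: 17.0
position: [389.6, 242.1, 163.3]
ee_rot: [0.005, 1.0, 0.001, -0.002]
contact_force: [0.6, 0.3, 0.1]
gripper_width: 85.6
```

```bash
python3 - <<'E'
from h import *
st,im=snap("wrist","w11"); print(st["position"],heading(st),st["clock"])
E
```

```text
[389.62086521 242.05321072 163.32761751] 89.43748339727685 17.0
```

View pics/w11.png

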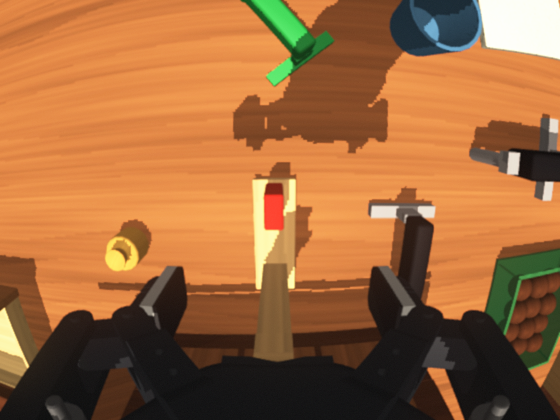

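```bash
python3 - <<'E'
from h import *
st,im=load("w11"); st2,_=load("w2")
cv2.imwrite("pics/w11c.png",cv2.resize(im[165:300,230:320],None,fx=5,fy=4.4,interpolation=cv2.INTER_CUBIC))
for uv in [(265,196),(283.5,196),(265,229),(284,229)]: print(np.round(plane("wrist",*uv,65,st),1))
print(tri(ray("wrist",274.5,229,st),ray("wrist",170+182/4,120+176/4,st2)))
for uv in [(253,179),(296,179),(255,289),(296,289)]: print(np.round(plane("wrist",*uv,10,st),1))
E
```

```text
[373.9 232.9  65. ]
[374.1 246.9  65. ]
[400.4 232.3  65. ]
[400.5 247.1  65. ]
(array([403.45472454, 239.63307833,  56.2314893 ]), [np.float64(0.02087514402810365), np.float64(0.020875144028174284)])
[370.6 219.9  10. ]
[371.  259.5  10. ]
[485.3 218.   10. ]
[485.7 260.5  10. ]
```

View pics/w11c.png

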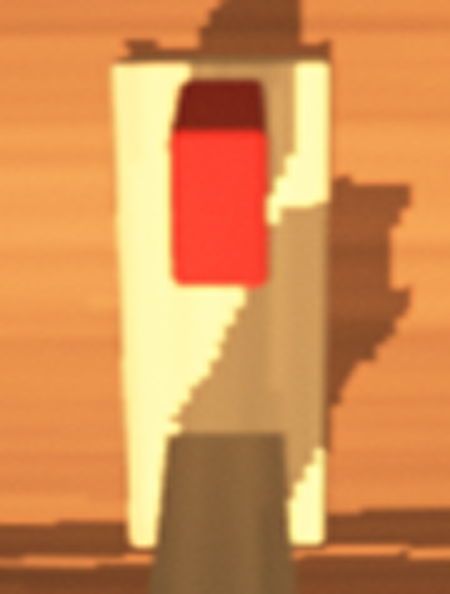

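Request:
send_rows(translation=[[0.001,-0.002,0.04],[0.001,-0.002,0.08],[0.001,-0.002,0.12],[0.001,-0.002,0.141],[0.001,-0.002,0.141],[0.001,-0.002,0.141],[0.001,-0.002,0.141],[0.001,-0.002,0.141],[0.001,-0.002,0.141],[0.001,-0.002,0.141],[0.001,-0.002,0.141]], yaw=[-0.6,-0.6,-0.6,-0.6,-0.6,-0.6,-0.6,-0.6,-0.6,-0.6,-0.6], fingers=[0,0,0,0,0,255,255,255,255,255,255])

```text
clock: 18.15
position: [388.9, 240.8, 24.2]
ee_rot: [-0.0, 1.0, 0.002, -0.001]
contact_force: [-1.0, -0.6, 6.3]
gripper_width: 15.0
```

Request:
send_rows(translation=[[0,0,-0.02],[0,0,-0.05],[0,0,-0.08],[0,0,-0.08],[0,0,-0.08]], yaw=[0,0,0,0,0], fingers=[255,255,255,255,255])

```text
clock: 18.65
position: [388.6, 240.2, 104.2]
ee_rot: [0.0, 1.0, 0.002, -0.001]
contact_force: [0.6, 0.7, -2.9]
gripper_width: 15.4
```

```bash
python3 - <<'E'
from h import *
s,im=snap("side","s12",(110,110,370,370),2.3); print(s["position"],s["contact_force"],s["wrist_torque"],s["gripper_width"],heading(s))
print(shift([396,15,105]))
E
```

```text
[388.58705669 240.18574756 104.24747772] [ 0.55308509  0.66779534 -2.86092675] [-0.08275185  0.17630035 -0.03647199] 15.394777294883824 89.98389567320952
[-0.00791081 -0.22465888 -0.00226755]
```

View pics/s12.png

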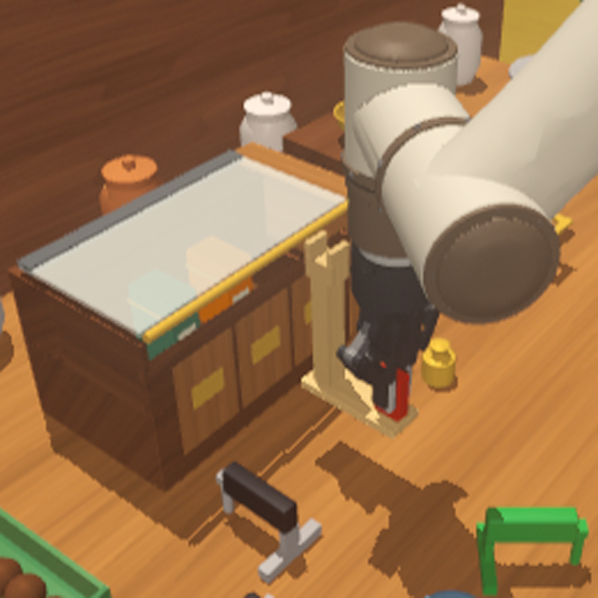

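Request:
send_rows(translation=[[-0.002,-0.04,0],[-0.003,-0.085,0],[-0.005,-0.13,0],[-0.006,-0.175,0],[-0.008,-0.21,0],[-0.008,-0.225,0],[-0.008,-0.225,0],[-0.008,-0.225,0]], yaw=[-0.5,-1,-1.5,-1.8,-1.8,-1.8,-1.8,-1.8], fingers=[255,255,255,255,255,255,255,255])

```text
clock: 19.5
position: [395.4, 14.3, 101.8]
ee_rot: [-0.015, 1.0, 0.001, -0.003]
contact_force: [0.3, 0.1, -2.3]
gripper_width: 15.2
```

Request:
send_rows(translation=[[0,0,0.02],[0,0,0.04],[0,0,0.06],[0,0,0.07],[0,0,0.07],[0,0,0.07]], yaw=[0,0,0,0,0,0], fingers=[255,255,255,255,255,255])

```text
clock: 20.1
position: [395.2, 15.2, 31.7]
ee_rot: [-0.016, 1.0, 0.001, -0.004]
contact_force: [1.4, 0.8, -2.9]
gripper_width: 15.4
```

```bash
python3 - <<'E'
from h import *
s,im=snap("side","s13",(150,110,370,310),2.7); print(s["position"],s["contact_force"],s["wrist_torque"],s["gripper_width"],heading(s))
print(shift([472.9,15,33]))
E
```

```text
[395.17950391  15.18836461  31.66835612] [ 1.37218671  0.82519072 -2.93808378] [0.02901312 0.13195254 0.06570617] 15.427882446185837 91.81601367158542
[-0.07737982 -0.00263487 -0.00140487]
```

View pics/s13.png

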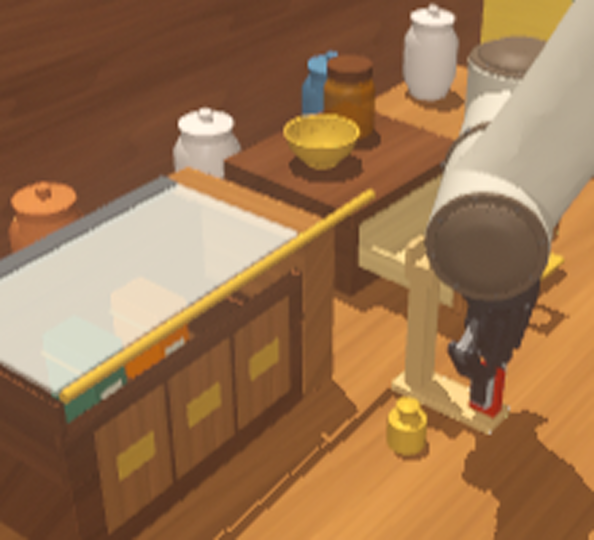

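Request:
send_rows(translation=[[-0.02,-0.0007,0],[-0.04,-0.0014,0],[-0.06,-0.002,0],[-0.0785,-0.0026,0],[-0.0785,-0.0026,0],[-0.0785,-0.0026,0]], yaw=[0,0,0,0,0,0], fingers=[255,255,255,255,255,255])

```text
clock: 20.75
position: [473.8, 15.2, 31.9]
ee_rot: [-0.016, 1.0, 0.001, -0.003]
contact_force: [0.2, -0.2, -2.9]
gripper_width: 15.2
```

```bash
python3 - <<'E'
from h import *
s,im=snap("side","s14",(220,130,360,270),4.2); print(s["position"],s["contact_force"],s["wrist_torque"],s["gripper_width"],heading(s))
snap("top","t14",(240,150,340,250),5)
E
```

```text
[473.84010126  15.17934229  31.91657351] [ 0.1705315  -0.15266803 -2.94042018] [-0.03814483  0.18573854  0.018805  ] 15.216708980174467 91.77610429499607
```

View pics/s14.png

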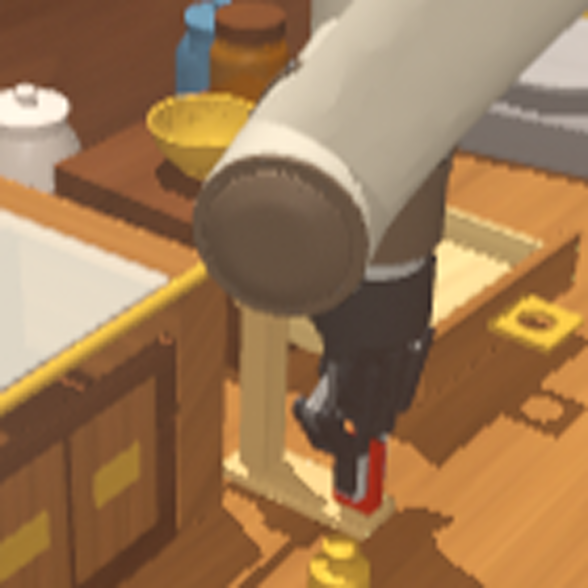

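View pics/t14.png

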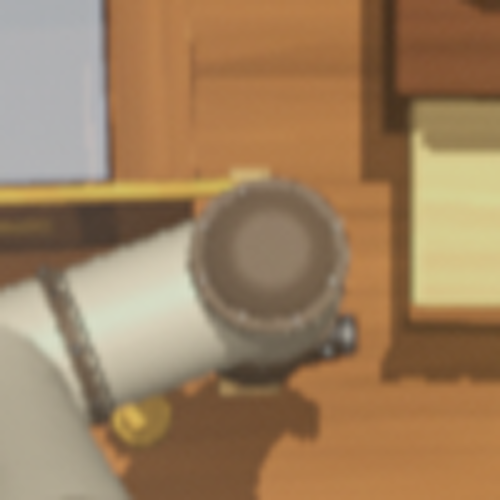

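Request:
send_rows(translation=[[0,0,-0.01],[0,0,-0.02],[0,0,-0.027],[0,0,-0.032],[0,0,-0.038],[-0.001,0,-0.045],[-0.002,0,-0.053],[-0.0025,0,-0.06],[-0.0025,0,-0.06]], yaw=[0,0,0,0,0,0,0,0,0], fingers=[255,255,255,255,255,255,255,255,255])

```text
clock: 21.75
position: [476.5, 15.0, 92.7]
ee_rot: [-0.016, 1.0, 0.001, -0.002]
contact_force: [0.4, -0.0, -3.8]
gripper_width: 15.1
```

```bash
python3 - <<'E'
from h import *
s,im=snap("side","s15",(200,100,360,260),3.7); print(s["position"],s["contact_force"],s["wrist_torque"],s["gripper_width"],heading(s))
snap("top","t15",(150,100,340,250),4)
E
```

```text
[476.5242739   15.02069265  92.7465862 ] [ 0.3522802  -0.04207041 -3.75191427] [-0.02140524  0.3510435  -0.02315383] 15.056106457098588 91.79236157284377
```

View pics/s15.png

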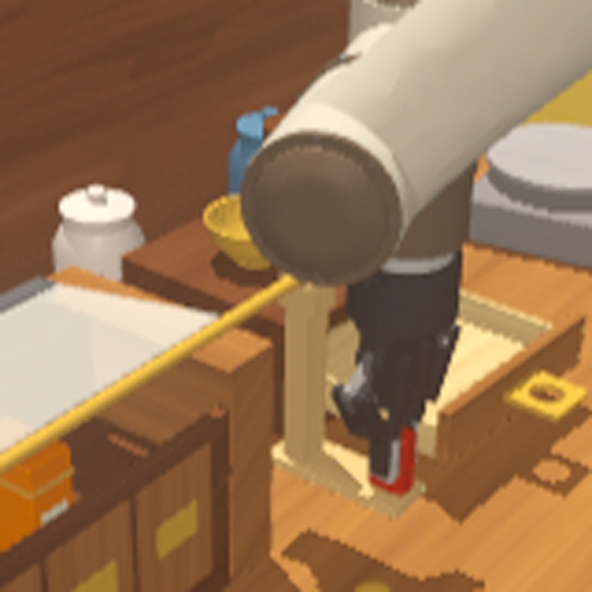

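View pics/t15.png

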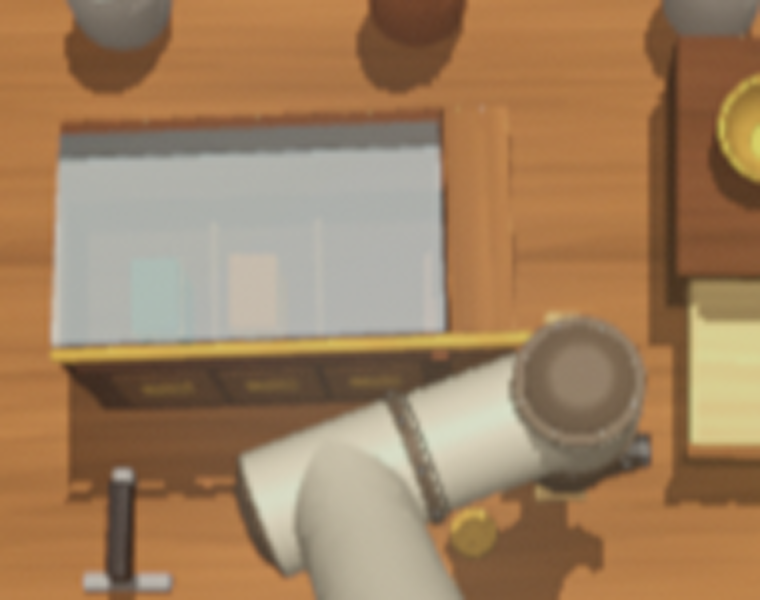

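Request:
send_rows(translation=[[-0.002,0,-0.01],[-0.0045,0,-0.02],[-0.008,0,-0.03],[-0.012,0,-0.04],[-0.0165,0,-0.05],[-0.0215,0,-0.06],[-0.0215,0,-0.06]], yaw=[0,0,0,0,0,0,0], fingers=[255,255,255,255,255,255,255])

```text
clock: 22.55
position: [499.9, 15.8, 153.6]
ee_rot: [-0.016, 1.0, 0.002, -0.001]
contact_force: [-1.2, 0.1, -4.2]
gripper_width: 15.0
```

```bash
python3 - <<'E'
from h import *
s,im=snap("side","s16",(180,80,360,260),3.3); print(s["position"],s["contact_force"],s["wrist_torque"],s["gripper_width"],heading(s))
E
```

```text
[499.92080257  15.82771594 153.58122404] [-1.15865586  0.0766156  -4.24686667] [-0.06488549  0.39378747  0.03412335] 14.997645140762474 91.79998842517412
```

View pics/s16.png

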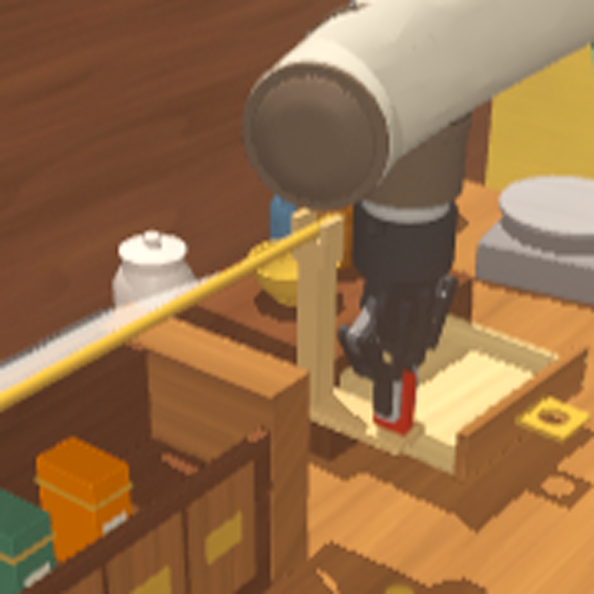

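Request:
send_rows(translation=[[-0.0037,0,-0.0065],[-0.0077,0,-0.013],[-0.0135,0,-0.0205],[-0.0197,0,-0.028],[-0.0294,0,-0.038],[-0.0408,0,-0.048],[-0.0514,0,-0.056],[-0.0514,0,-0.056],[-0.0514,0,-0.056]], yaw=[0,0,0,0,0,0,0,0,0], fingers=[255,255,255,255,255,255,255,255,255])

```text
clock: 23.5
position: [550.0, 17.1, 207.9]
ee_rot: [-0.015, 1.0, 0.002, -0.003]
contact_force: [-1.7, -0.1, -4.3]
gripper_width: 14.9
```

```bash
python3 - <<'E'
from h import *
s,im=snap("side","s17",(150,40,360,250),2.8); print(s["position"],s["contact_force"],s["wrist_torque"],s["gripper_width"],heading(s))
E
```

```text
[549.96461224  17.05880586 207.87592563] [-1.71015401 -0.05594832 -4.32382154] [-0.05863434  0.49965405  0.01194947] 14.904302149389203 91.74617934506419
```

View pics/s17.png

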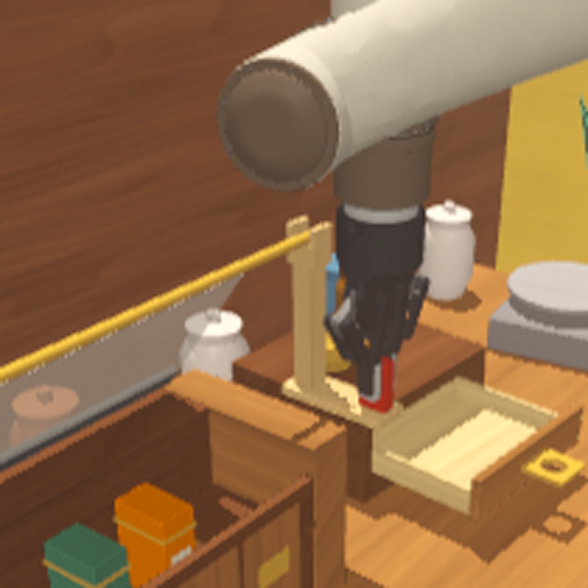

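```bash
cat >> h.py <<'E'
def prop_pts(st,dx=-0.4,pitch=0,h0=24.2,yaw=None):
    a=np.radians((heading(st)-90) if yaw is None else yaw)
    X=np.array([np.cos(a),np.sin(a),0]);Y=np.array([-np.sin(a),np.cos(a),0]);Z=np.array([0,0,1.])
    o=np.array(st["position"])+X*dx
    g=o+Z*19  # grasp point
    out={}
    p=np.radians(pitch)
    for n,(x,y,z) in dict(footFL=(97,20,10),footFR=(97,-20,10),footBL=(-18,20,10),footBLb=(-18,20,0),footFLb=(97,20,0),tineBt=(77-16,12,168.5),tineBtR=(77-16,-12,168.5),tineFt=(77+16,12,168.5)).items():
        zz=z-h0-19
        out[n]=g+X*(x*np.cos(p)+zz*np.sin(p))+Y*y+Z*(-x*np.sin(p)+zz*np.cos(p))
    return out
E
python3 - <<'E'
from h import *
st,im=load("s17")
c=im[40:250,150:360]; c=cv2.resize(c,None,fx=2.8,fy=2.8,interpolation=cv2.INTER_CUBIC)
for pitch,col in [(0,(0,255,0)),(4,(255,0,255))]:
    for n,p in prop_pts(st,pitch=pitch).items():
        u=(proj("side",p)-[150,40])*2.8; cv2.circle(c,tuple(int(v) for v in u),2,col,-1)
cv2.imwrite("pics/s17d.png",c[150:480,200:480].repeat(2,0).repeat(2,1))
E
```

```text
(no output)
```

View pics/s17d.png

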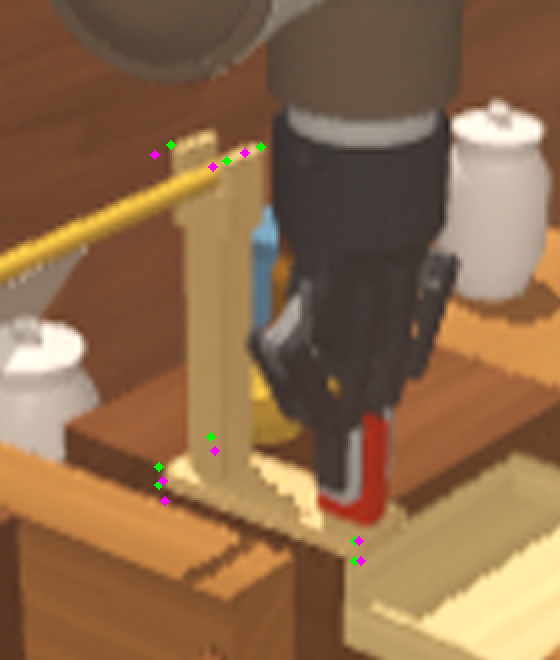

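Request:
send_rows(translation=[[-0.006,0,-0.0045],[-0.013,0,-0.0095],[-0.014,0,-0.01],[-0.014,0,-0.01],[-0.014,0.01,-0.01],[-0.014,0.02,-0.01],[-0.014,0.03,-0.01],[-0.014,0.04,-0.01],[-0.014,0.05,-0.01],[-0.014,0.057,-0.01],[-0.014,0.057,-0.01],[-0.014,0.057,-0.01]], yaw=[0,0,0,0,0,0,0,0,0,0,0,0], fingers=[255,255,255,255,255,255,255,255,255,255,255,255])

```text
clock: 24.75
position: [562.1, 75.4, 217.8]
ee_rot: [-0.016, 1.0, 0.002, -0.003]
contact_force: [-0.3, 1.7, -5.9]
gripper_width: 15.4
```

```bash
python3 - <<'E'
from h import *
s,im=snap("side","s18",(150,20,360,230),2.8); print(s["position"],s["contact_force"],s["wrist_torque"],s["gripper_width"],heading(s))
d=np.array([648.6,77.5])-s["position"][:2]; a=np.radians(1.78); print("ledge rel", -d@[np.cos(a),np.sin(a)], -d@[-np.sin(a),np.cos(a)])
E
```

```text
[562.06270383  75.37346573 217.84887275] [-0.26117607  1.65696616 -5.85162981] [0.300568   0.49651911 0.12955798] 15.358584395197228 91.8643421058229
ledge rel -86.56159291881237 0.5625015491199787
```

View pics/s18.png

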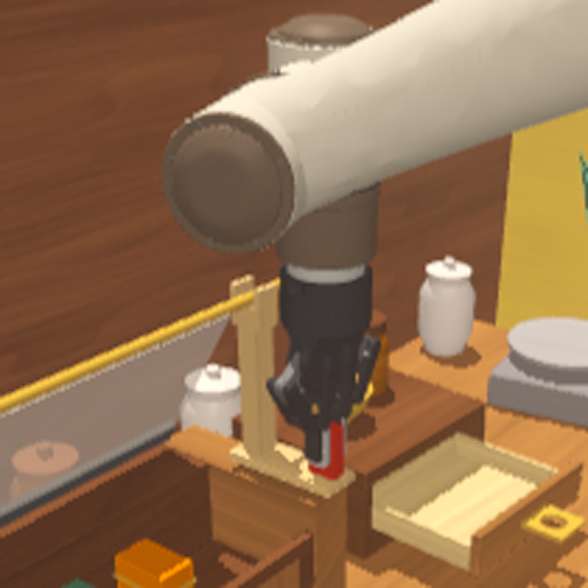

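Request:
send_rows(translation=[[0.004,0,0.0025],[0.008,0,0.005],[0.011,0,0.007],[0.0125,0,0.0085],[0.013,0,0.0095],[0.013,0,0.0105],[0.013,0,0.0105]], yaw=[0,0,0,0,0,0,0], fingers=[255,255,255,255,255,255,255])

```text
clock: 25.5
position: [550.1, 74.7, 209.9]
ee_rot: [-0.016, 1.0, 0.002, -0.001]
contact_force: [-0.9, 0.5, 5.2]
gripper_width: 15.1
```

```bash
python3 - <<'E'
from h import *
s,im=snap("side","s19",(200,80,340,220),4.2); print(s["position"],s["contact_force"],s["wrist_torque"],s["gripper_width"],heading(s))
d=np.array([648.6,77.5])-s["position"][:2]; a=np.radians(1.78); print("ledge rel", -d@[np.cos(a),np.sin(a)], -d@[-np.sin(a),np.cos(a)])
E
```

```text
[550.13801191  74.66816639 209.92905294] [-0.86826225  0.46976314  5.20421208] [0.02983006 0.75941298 0.01020288] 15.125576093446645 91.86450300818798
ledge rel -98.50243865547912 0.2279456902775687
```

View pics/s19.png

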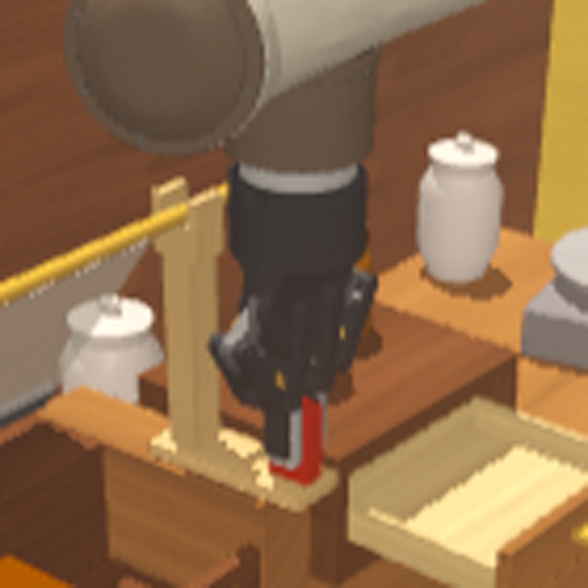

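Request:
send_rows(translation=[[0,0,0],[0,0,0],[0,0,0],[0,0,0],[0,0,0],[0,0,0]], yaw=[0,0,0,0,0,0], fingers=[200,150,100,60,0,0])

```text
clock: 26.15
position: [550.1, 74.6, 209.8]
ee_rot: [-0.016, 1.0, 0.002, -0.001]
contact_force: [0.1, 0.7, -0.8]
gripper_width: 85.3
```

```bash
python3 - <<'E'
from h import *
s,im=snap("side","s20",(200,80,340,220),4.2); print(s["position"],s["contact_force"],s["wrist_torque"],s["gripper_width"],heading(s))
E
```

```text
[550.13576028  74.6122327  209.75350269] [ 0.11623241  0.72402007 -0.77956188] [ 0.03329206 -0.00828373 -0.02895703] 85.27973682627508 91.86607873909821
```

View pics/s20.png

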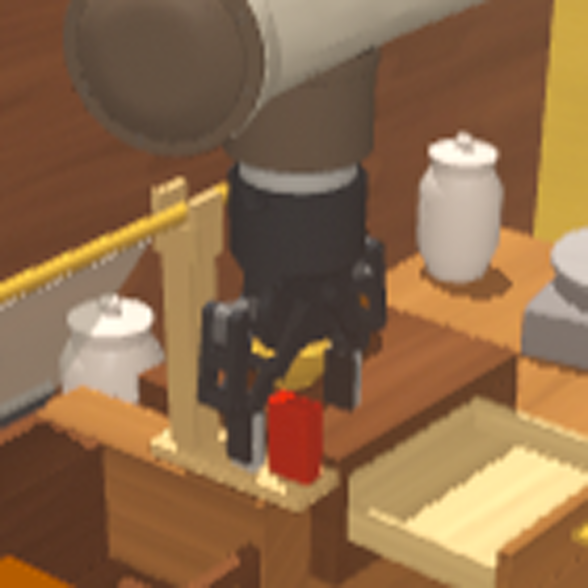

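Request:
send_rows(translation=[[0.02,0,0],[0.045,0,0],[0.08,0,0],[0.11,0.02,-0.03],[0.12,0.06,-0.08],[0.12,0.11,-0.12],[0.12,0.16,-0.12],[0.12,0.19,-0.12],[0.12,0.19,-0.12],[0.12,0.19,-0.12]], yaw=[0,0,0,0,0,0,0,0,0,0], fingers=[0,0,0,0,0,0,0,0,0,0])

```text
clock: 27.2
position: [423.8, 261.2, 330.2]
ee_rot: [-0.017, 1.0, 0.001, -0.001]
contact_force: [0.7, -0.9, -0.5]
gripper_width: 85.8
```

```bash
python3 - <<'E'
from h import *
s,im=snap("side","s21",(110,80,360,330),2.4); print(s["position"],s["contact_force"],heading(s),s["clock"])
snap("wrist","w21"); snap("top","t21",(140,90,320,250),4)
E
```

```text
[423.82636777 261.2129208  330.19220968] [ 0.71572073 -0.9167019  -0.50080253] 91.99117325382772 27.2
```

View pics/s21.png

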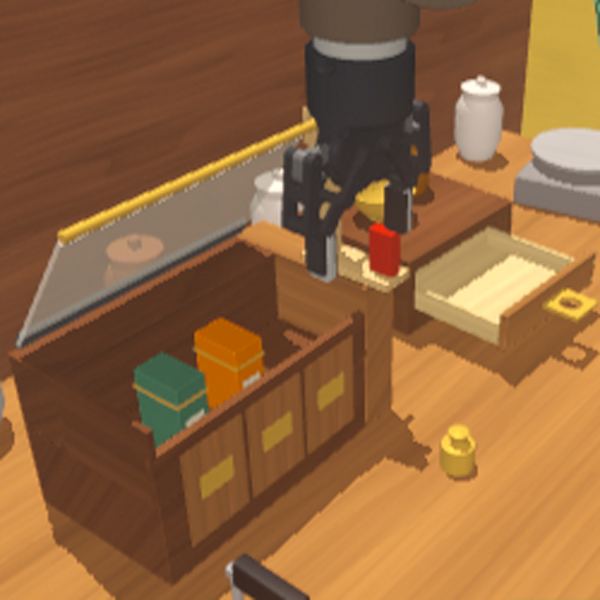

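View pics/w21.png

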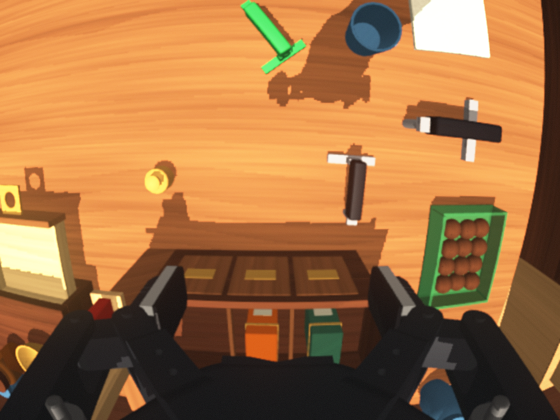

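View pics/t21.png

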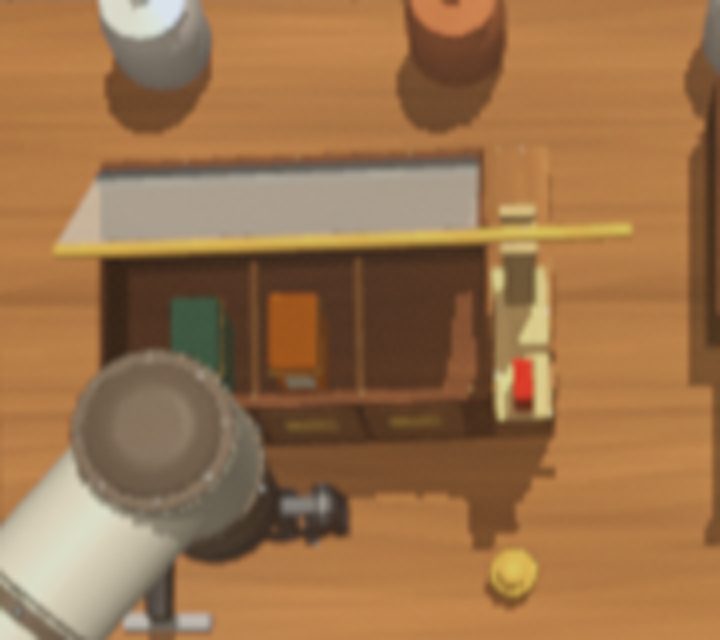

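```bash
python3 - <<'E'
from h import *
_,t=load("t21");_,s=load("s21");_,w=load("w21")
a=cv2.resize(t[155:195,175:230],None,fx=10,fy=10,interpolation=cv2.INTER_CUBIC)
b=cv2.resize(s[205:270,160:225],None,fx=9,fy=9,interpolation=cv2.INTER_CUBIC)
c=cv2.resize(w[295:365,230:355],None,fx=6,fy=6,interpolation=cv2.INTER_CUBIC)
cv2.imwrite("pics/a.png",a);cv2.imwrite("pics/b.png",b);cv2.imwrite("pics/c.png",c)
E
```

```text
(no output)
```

View pics/a.png

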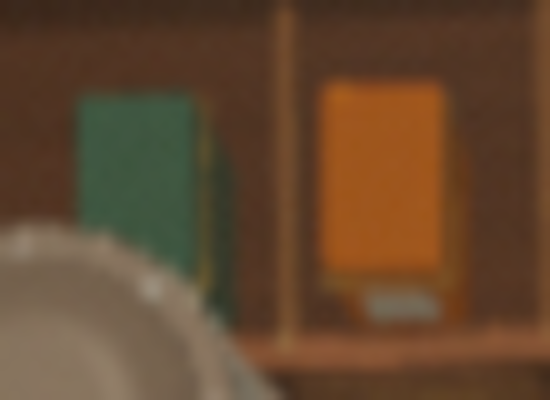

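View pics/b.png

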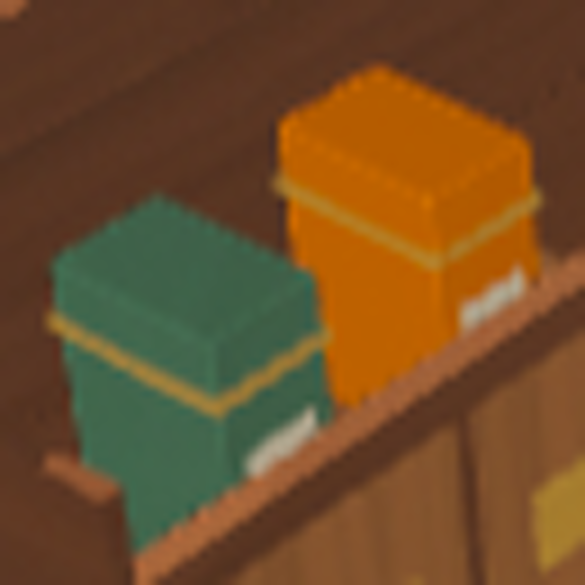

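View pics/c.png

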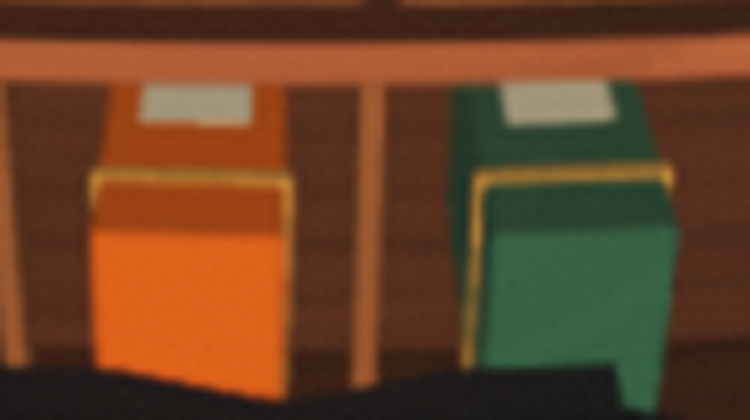

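```bash
python3 - <<'E'
from h import *
st,_=load("w21")
T=lambda u,v:ray("top",175+u/10,155+v/10)
S=lambda u,v:ray("side",160+u/9,205+v/9)
W=lambda u,v:ray("wrist",230+u/6,295+v/6,st)
# corners: FR,FL front right/left (left=+y)
c={"o_BL":[T(320,80),S(380,65)],   # placeholder back corners
}
def pr(n,*r): p,e=tri(*r); print(n,np.round(p,1),np.round(e,1)); return p
# side view: near corner of the top (433,200): front-left(+y,-x); left (280,125): back-left; far (380,65): back-right; right (530,145): front-right
oFL=pr("oFL",T(320,268),S(433,200),W(283,232)); oBL=pr("oBL",T(320,80),S(280,122)); oBR=pr("oBR",T(445,82),S(380,65)); oFR=pr("oFR",T(442,268),S(530,147),W(92,232))
gBL=pr("gBL",T(78,95),S(52,265)); gBR=pr("gBR",T(197,93),S(158,195)); gFL=pr("gFL",S(213,340),W(680,230)); gFR=pr("gFR",S(318,278),W(488,235))
print("o",(oFL+oBL+oBR+oFR)/4,"g",(gFL+gBL+gBR+gFR)/4)
E
```

```text
oFL [571.4 265.7 186.2] [0.6 0.2 0.6]
oBL [628.5 266.1 185.4] [1.6 1.6]
oBR [629.1 229.5 183.7] [0.3 0.3]
oFR [572.9 230.4 183.7] [1.3 1.  1.8]
gBL [625.8 339.9 183.1] [0.7 0.7]
gBR [626.9 304.8 183.8] [0.5 0.5]
gFL [570.2 337.7 186.4] [0.7 0.7]
gFR [573.4 302.6 182.8] [0.8 0.8]
o [600.45343185 247.91435731 184.72609361] g [599.07953688 321.24771933 184.05913548]
```

```bash
python3 - <<'E'
from h import *
P=camera_params("side");Rm,_=cv2.Rodrigues(P["rvec"])
st,im=load("s21")
for dz in (0,73,120,165,200): 
    p=st["position"]+[0,0,dz]; print(dz,proj("side",p),(Rm@p+P["tvec"])[2], (proj("side",p)-[110,80])*2.4)
# profile widths across several rows near full image
cv2.imwrite("pics/s21g.png",cv2.resize(im[0:220,190:320],None,fx=4,fy=3.4,interpolation=cv2.INTER_CUBIC))
E
```

```text
0 [259.99852507 191.48610324] 755.0170184081962 [359.99646016 267.56664777]
73 [259.74965054 155.47757486] 715.2741861593489 [359.39916131 181.14617966]
120 [259.57423804 130.09793296] 689.6863352594062 [358.97817129 120.2350391 ]
165 [259.39364384 103.96857552] 665.1873290786098 [358.54474521  57.52458126]
200 [259.24371356  82.27584285] 646.132546493546 [358.18491255   5.46202285]
```

View pics/s21g.png

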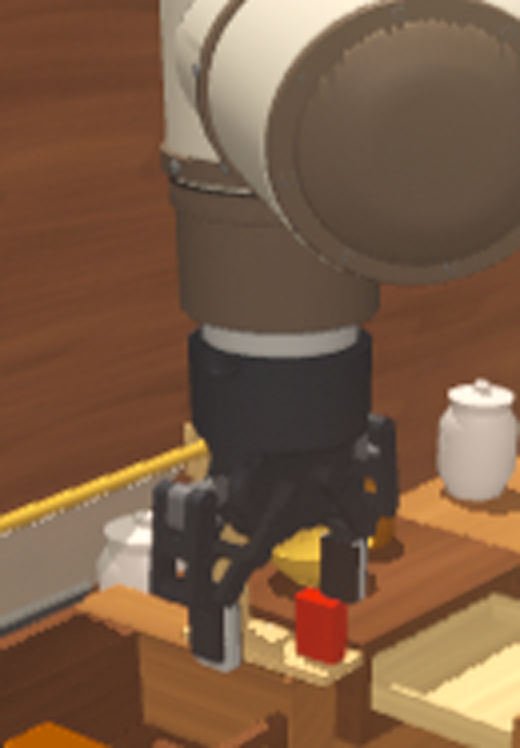

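```bash
python3 - <<'E'
from h import *
_,t=load("t21");_,s=load("s21")
print("L",tri(ray("top",140+57/4,90+250/4),ray("side",110+62/2.4,80+237/2.4)))
L=tri(ray("top",140+57/4,90+250/4),ray("side",110+62/2.4,80+237/2.4))[0]
print("R@342",plane("top",140+628/4,90+230/4,342),"mid",plane("top",140+330/4,90+243/4,342), "mid@",plane("top",140+200/4,90+246/4,342))
a=np.radians(1.78)
f=lambda p:(np.round((np.asarray(p)[:2]-[648.6,77.5])@[np.cos(a),np.sin(a)],1),np.round((np.asarray(p)[:2]-[648.6,77.5])@[-np.sin(a),np.cos(a)],1))
print(f(L),f(plane("top",140+628/4,90+230/4,342)),f(plane("top",140+330/4,90+243/4,342)))
print("tins",f([600.4,247.9]),f([599,321.3]))
# front wall top inner/outer edge at z155 (top view)
for v in (392,404): print("wall",f(plane("top",140+400/4,90+v/4,155)))
E
```

```text
L (array([616.99281526, 389.67050821, 343.28486286]), [np.float64(0.12067807528262921), np.float64(0.12067807528259333)])
R@342 [628.13867293   2.22660395 342.        ] mid [620.75349675 204.880368   342.        ] mid@ [619.42065086 293.11839585 342.        ]
(np.float64(-21.9), np.float64(313.0)) (np.float64(-22.8), np.float64(-74.6)) (np.float64(-23.9), np.float64(128.2))
tins (np.float64(-42.9), np.float64(171.8)) (np.float64(-42.0), np.float64(245.2))
wall (np.float64(-87.3), np.float64(94.7))
wall (np.float64(-96.6), np.float64(95.0))
```

Request:
send_rows(translation=[[-0.045,-0.006,0],[-0.09,-0.012,0],[-0.13,-0.017,0.005],[-0.145,-0.019,0.04],[-0.145,-0.019,0.07],[-0.145,-0.019,0.09],[-0.145,-0.019,0.09]], yaw=[0,0,0,0,0,0,0], fingers=[80,80,80,80,80,80,80])

```text
clock: 28.05
position: [568.1, 242.3, 236.3]
ee_rot: [-0.014, 1.0, -0.001, -0.005]
contact_force: [1.1, -0.0, -0.1]
gripper_width: 58.5
```

```bash
python3 - <<'E'
from h import *
s,im=snap("side","s22",(110,60,340,290),2.6); print(s["position"],s["contact_force"],heading(s),s["clock"],s["gripper_width"])
snap("wrist","w22"); print(shift([574.4,247.3,160]))
E
```

```text
[568.05216572 242.27431532 236.27087991] [ 1.06233745 -0.02378394 -0.08964762] 91.64708890154462 28.05 58.5415603297451
[-0.0046408   0.00306539  0.08080312]
```

View pics/s22.png

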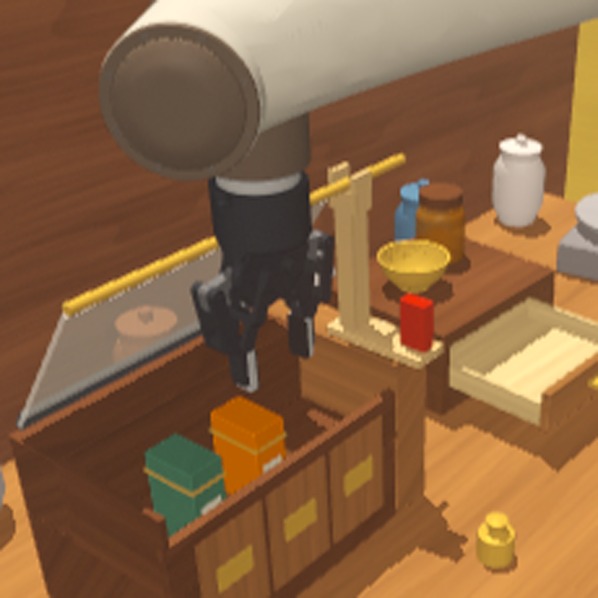

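View pics/w22.png

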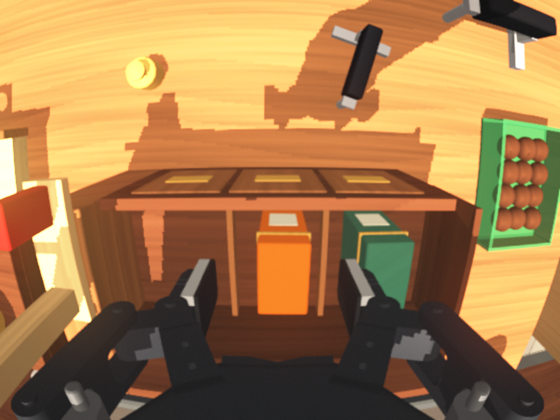

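```bash
python3 - <<'E'
from h import *
st,im=load("w22")
cv2.imwrite("pics/w22c.png",cv2.resize(im[200:330,230:430],None,fx=4,fy=4,interpolation=cv2.INTER_CUBIC))
for uv in [(258,254),(310,254),(258,313),(309,313)]: print(np.round(plane("wrist",*uv,185,st),1))
E
```

```text
[582.4 230.8 185. ]
[581.5 264.9 185. ]
[628.9 231.  185. ]
[628.1 267.5 185. ]
```

View pics/w22c.png

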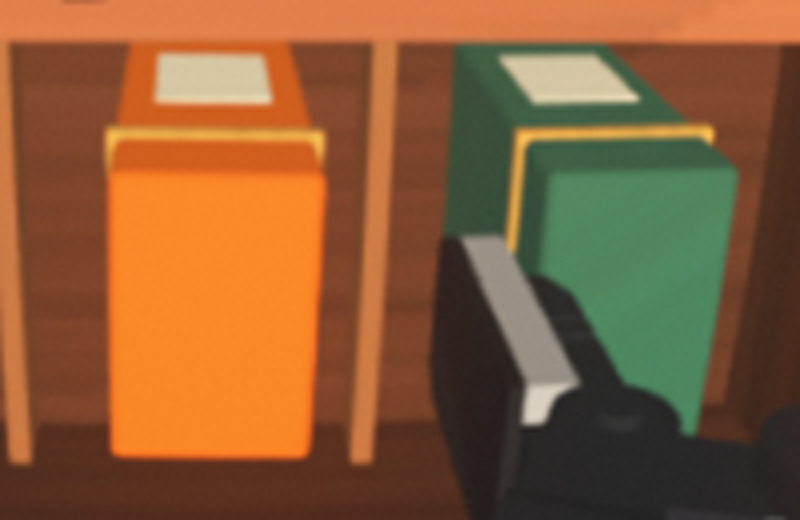

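Request:
send_rows(translation=[[-0.003,0.003,0.02],[-0.0046,0.003,0.04],[-0.0046,0.003,0.06],[-0.0046,0.003,0.078],[-0.0046,0.003,0.078],[-0.0046,0.003,0.078]], yaw=[0,0,0,0,0,0], fingers=[80,80,80,80,80,80])

```text
clock: 28.75
position: [575.3, 247.5, 164.9]
ee_rot: [-0.015, 1.0, 0.002, 0.001]
contact_force: [-0.3, 0.2, 0.0]
gripper_width: 58.7
```

Request:
send_rows(translation=[[0.001,0,0.005],[0.001,0,0.005],[0.001,0,0.005],[0.001,0,0.005],[0.001,0,0.005],[0.001,0,0.005],[0.001,0,0.005]], yaw=[0,0,0,0,0,0,0], fingers=[80,80,255,255,255,255,255])

```text
clock: 29.45
position: [574.7, 247.8, 160.8]
ee_rot: [-0.016, 1.0, 0.002, 0.001]
contact_force: [-1.8, 1.0, 5.6]
gripper_width: 35.0
```

```bash
python3 - <<'E'
from h import *
s,im=snap("side","s23",(110,60,340,290),2.6); print(s["position"],s["contact_force"],heading(s),s["clock"],s["gripper_width"])
E
```

```text
[574.71232108 247.77702548 160.79460868] [-1.78453867  1.02301845  5.61831818] 91.78446370694982 29.45 34.9974242488491
```

View pics/s23.png

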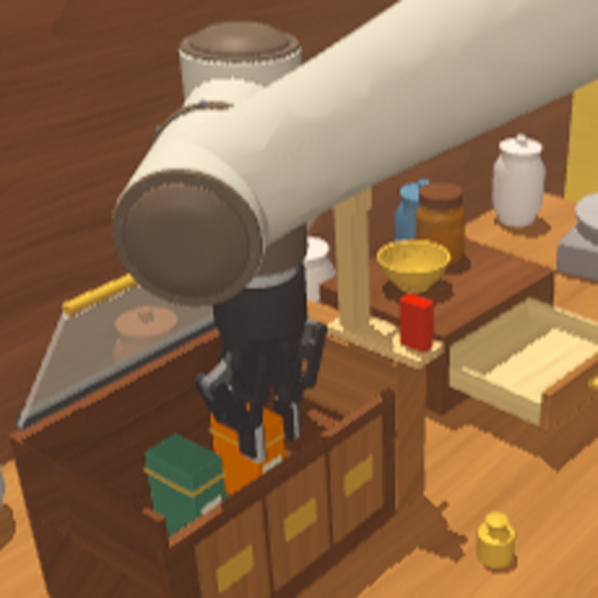

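Request:
send_rows(translation=[[0,0,-0.004],[0.004,0,-0.006],[0.008,0,-0.006],[0.012,0,-0.008],[0.012,0,-0.02],[0.012,0,-0.035],[0.012,0,-0.05],[0.012,0,-0.065],[0.012,0,-0.07],[0.012,0,-0.07]], yaw=[0,0,0,0,0,0,0,0,0,0], fingers=[255,255,255,255,255,255,255,255,255,255])

```text
clock: 30.5
position: [562.8, 247.4, 232.1]
ee_rot: [-0.016, 1.0, 0.003, 0.002]
contact_force: [-0.1, 0.6, -0.6]
gripper_width: 34.1
```

```bash
python3 - <<'E'
from h import *
s,im=snap("side","s24",(110,40,340,270),2.6); print(s["position"],s["contact_force"],heading(s),s["clock"],s["gripper_width"])
E
```

```text
[562.82580648 247.35010997 232.07144334] [-0.05012112  0.64831533 -0.62029474] 91.78644194469459 30.5 34.10871965943965
```

View pics/s24.png

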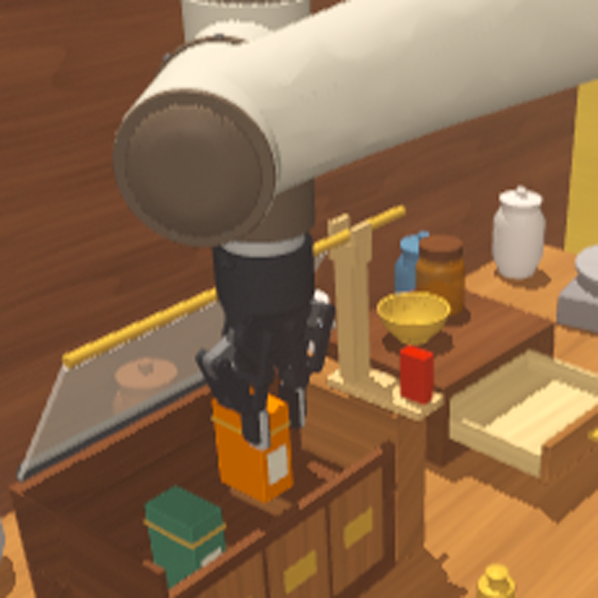

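Request:
send_rows(translation=[[0.03,0,-0.005],[0.07,0,-0.01],[0.11,-0.01,-0.01],[0.133,-0.04,-0.01],[0.135,-0.085,-0.01],[0.137,-0.13,-0.01],[0.138,-0.175,-0.01],[0.14,-0.22,-0.01],[0.141,-0.265,-0.01],[0.142,-0.31,-0.01],[0.144,-0.355,-0.01],[0.145,-0.388,-0.01]], yaw=[0,0,0,0.5,1,1.5,2,2.5,2.7,2.7,2.7,2.7], fingers=[255,255,255,255,255,255,255,255,255,255,255,255])

```text
clock: 31.75
position: [428.3, -147.4, 237.9]
ee_rot: [0.009, 1.0, 0.002, 0.001]
contact_force: [1.1, 1.1, -0.5]
gripper_width: 34.8
```

```bash
python3 - <<'E'
from h import *
s,im=snap("side","s25",(200,60,430,290),2.6); print(s["position"],s["contact_force"],heading(s),s["clock"],s["gripper_width"])
print(shift([539,-145,150]),shift([539,-145,103]))
E
```

```text
[ 428.31064585 -147.41957911  237.91445749] [ 1.07627737  1.1330765  -0.45507391] 88.99180198649215 31.75 34.783184676954114
[-0.11047547  0.00700823  0.0878226 ] [-0.1104641   0.00684659  0.13482232]
```

View pics/s25.png

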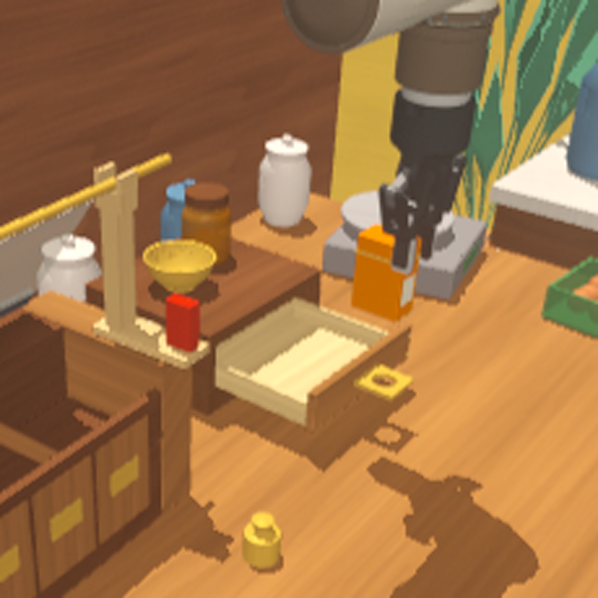

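Request:
send_rows(translation=[[-0.035,0.002,0.0],[-0.075,0.005,0.02],[-0.1105,0.007,0.05],[-0.1105,0.007,0.088],[-0.1105,0.007,0.105],[-0.1105,0.007,0.12],[-0.1105,0.007,0.13],[-0.1105,0.007,0.13],[-0.1105,0.007,0.13]], yaw=[0,0,0,0,0,0,0,0,0], fingers=[255,255,255,255,255,255,255,255,255])

```text
clock: 32.7
position: [539.2, -144.9, 108.1]
ee_rot: [0.01, 1.0, 0.002, 0.0]
contact_force: [0.0, 0.6, -0.9]
gripper_width: 34.7
```

```bash
python3 - <<'E'
from h import *
s,im=snap("side","s26",(200,60,430,290),2.6); print(s["position"],s["contact_force"],heading(s),s["clock"],s["gripper_width"])
E
```

```text
[ 539.24281577 -144.89338288  108.11346564] [ 0.01077683  0.57148963 -0.89890875] 88.85703944312695 32.7 34.68009079297492
```

View pics/s26.png

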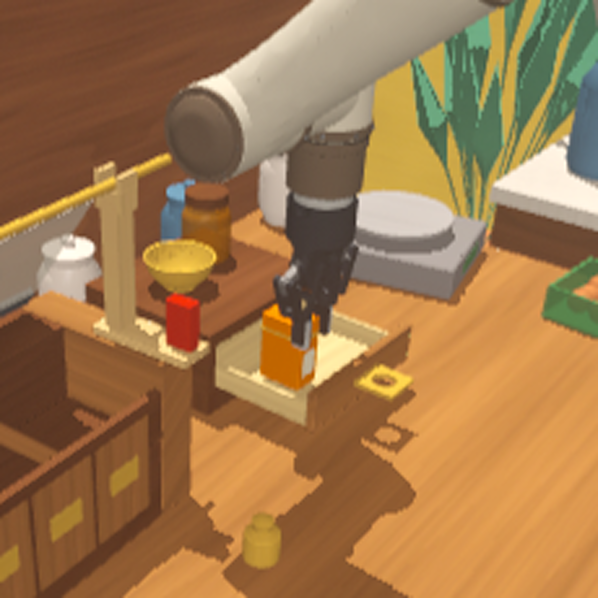

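Request:
send_rows(translation=[[0,0,0.003],[0,0,0.005],[0,0,0.007],[0,0,0.0085],[0,0,0.0085]], yaw=[0,0,0,0,0], fingers=[255,255,255,255,255])

```text
clock: 33.25
position: [540.0, -144.9, 100.8]
ee_rot: [0.01, 1.0, 0.001, 0.001]
contact_force: [-0.8, -0.7, 2.1]
gripper_width: 34.8
```

Request:
send_rows(translation=[[0,0,0],[0,0,0],[0,0,0],[0,0,0],[0,0,-0.02],[0,0,-0.05],[0,0,-0.1],[0.03,0,-0.15],[0.06,0,-0.18],[0.06,0,-0.18]], yaw=[0,0,0,0,0,0,0,0,0,0], fingers=[160,120,90,80,80,80,80,80,80,80])

```text
clock: 34.25
position: [479.3, -144.8, 287.3]
ee_rot: [0.01, 1.0, 0.001, 0.008]
contact_force: [1.5, 0.5, 0.3]
gripper_width: 58.3
```

```bash
python3 - <<'E'
from h import *
s,im=snap("side","s27",(110,60,430,320),2.2); print(s["position"],s["contact_force"],heading(s),s["clock"],s["gripper_width"])
snap("wrist","w27")
E
```

```text
[ 479.26030502 -144.79919262  287.29923661] [1.52958456 0.45294652 0.34195007] 88.90092482223693 34.25 58.334392978996156
```

View pics/s27.png

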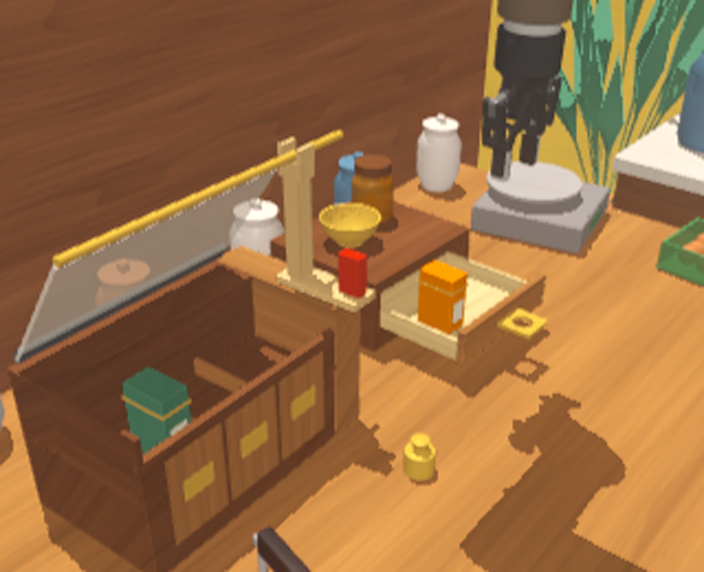

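View pics/w27.png

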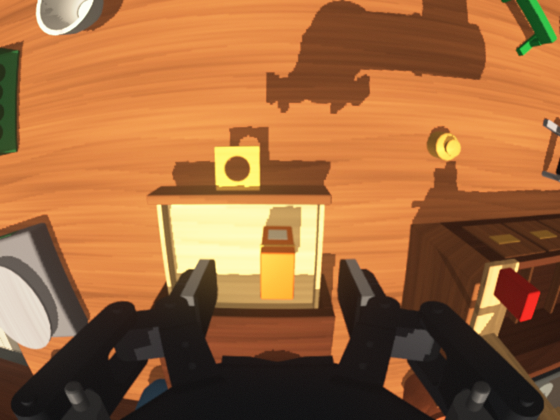

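Request:
send_rows(translation=[[0.03,0.03,0],[0.05,0.075,0],[0.058,0.12,0],[0.058,0.165,0],[0.058,0.21,0],[0.058,0.255,0],[0.058,0.3,0],[0.058,0.345,0],[0.058,0.39,0],[0.058,0.435,0],[0.058,0.464,0],[0.058,0.464,0]], yaw=[-0.5,-1,-1.5,-2,-2.5,-2.9,-2.9,-2.9,-2.9,-2.9,-2.9,-2.9], fingers=[80,80,80,80,80,80,80,80,80,80,80,80])

```text
clock: 35.55
position: [430.2, 324.2, 280.0]
ee_rot: [-0.017, 1.0, -0.0, 0.002]
contact_force: [0.8, -0.3, -1.1]
gripper_width: 58.5
```

```bash
python3 - <<'E'
from h import *
s=read_state(); print(s["position"],s["contact_force"],heading(s),s["clock"],s["gripper_width"])
print(shift([565,320.3,290]),shift([568,320.3,236]))
E
```

```text
[430.20390087 324.20076763 280.01217759] [ 0.82306413 -0.25429059 -1.07720162] 91.96324171165911 35.55 58.549793439616174
[-0.13461623 -0.0085193  -0.00953168] [-0.13743246 -0.00860622  0.04447815]
```

Request:
send_rows(translation=[[-0.04,-0.003,0],[-0.085,-0.005,0],[-0.12,-0.008,0.01],[-0.1375,-0.0086,0.03],[-0.1375,-0.0086,0.0445],[-0.1375,-0.0086,0.0445],[-0.1375,-0.0086,0.0445]], yaw=[0,0,0,0,0,0,0], fingers=[80,80,80,80,80,80,80])

```text
clock: 36.25
position: [568.1, 319.8, 234.9]
ee_rot: [-0.017, 1.0, -0.001, 0.001]
contact_force: [0.1, 0.1, 0.5]
gripper_width: 58.7
```

```bash
python3 - <<'E'
from h import *
s=read_state(); print(s["position"],s["contact_force"],heading(s),s["clock"],s["gripper_width"])
st,im=snap("wrist","w28",(230,200,430,330),4)
E
```

```text
[568.07316665 319.75947017 234.90737211] [0.14303088 0.1443612  0.51258735] 91.95148413829247 36.25 58.74821502897622
```

View pics/w28.png

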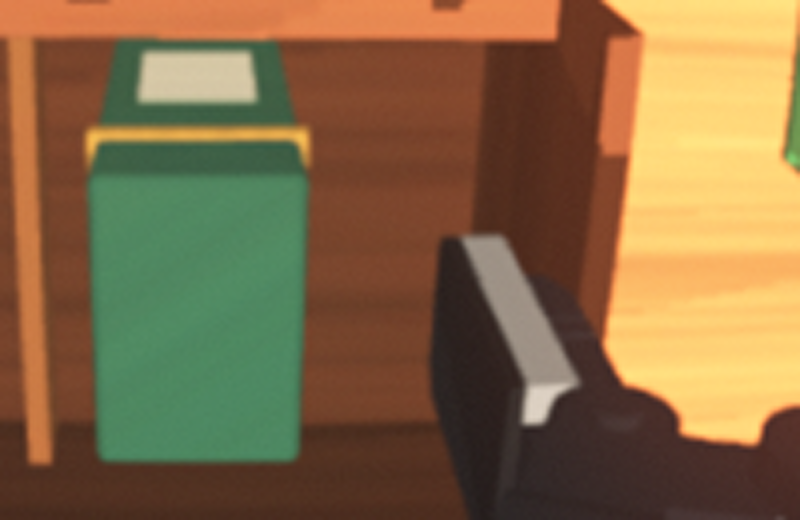

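```bash
python3 - <<'E'
from h import *
st,im=load("w28")
for uv in [(91,176),(307,174),(98,460),(300,460)]: print(np.round(plane("wrist",230+uv[0]/4,200+uv[1]/4,185,st),1))
print(shift([573.5,320.6,164]))
E
```

```text
[573.1 304.1 185. ]
[571.6 338.3 185. ]
[627.6 305.4 185. ]
[626.4 341.  185. ]
[-0.00501401  0.00025638  0.07220716]
```

Request:
send_rows(translation=[[-0.003,0.001,0.02],[-0.005,0.001,0.04],[-0.005,0.001,0.06],[-0.005,0.001,0.074],[-0.005,0.001,0.074],[-0.005,0.001,0.074],[-0.005,0.001,0.074]], yaw=[0,0,0,0,0,0,0], fingers=[80,80,80,80,80,80,80])

```text
clock: 37.0
position: [574.1, 321.9, 163.9]
ee_rot: [-0.017, 1.0, 0.0, 0.003]
contact_force: [0.4, 0.5, 0.5]
gripper_width: 58.5
```

Request:
send_rows(translation=[[0.0005,0,0.004],[0.0005,0,0.004],[0.0005,0,0.004],[0.0005,0,0.004],[0.0005,0,0.004],[0.0005,0,0.004],[0.0005,0,0.004]], yaw=[0,0,0,0,0,0,0], fingers=[80,80,255,255,255,255,255])

```text
clock: 37.7
position: [573.8, 322.0, 160.4]
ee_rot: [-0.018, 1.0, 0.001, 0.003]
contact_force: [-0.2, 0.7, 2.3]
gripper_width: 34.9
```

Request:
send_rows(translation=[[0,0,-0.004],[0.004,0,-0.006],[0.008,0,-0.006],[0.012,0,-0.008],[0.012,0,-0.02],[0.012,0,-0.035],[0.012,0,-0.05],[0.012,0,-0.065],[0.012,0,-0.07],[0.012,0,-0.07]], yaw=[0,0,0,0,0,0,0,0,0,0], fingers=[255,255,255,255,255,255,255,255,255,255])

```text
clock: 38.7
position: [561.7, 321.8, 231.8]
ee_rot: [-0.018, 1.0, 0.002, 0.004]
contact_force: [-0.5, -0.1, -1.8]
gripper_width: 34.8
```

```bash
python3 - <<'E'
from h import *
s,im=snap("side","s29",(110,40,340,270),2.6); print(s["position"],s["contact_force"],heading(s),s["clock"],s["gripper_width"])
print(shift([430,321,240]),shift([430,-235,240]))
E
```

```text
[561.65999396 321.77172099 231.75436871] [-0.53478279 -0.06647023 -1.83980093] 92.01040290305419 38.7 34.77378906233714
[ 0.13107435  0.00410029 -0.01037318] [ 0.15050731 -0.55155897 -0.01144437]
```

View pics/s29.png

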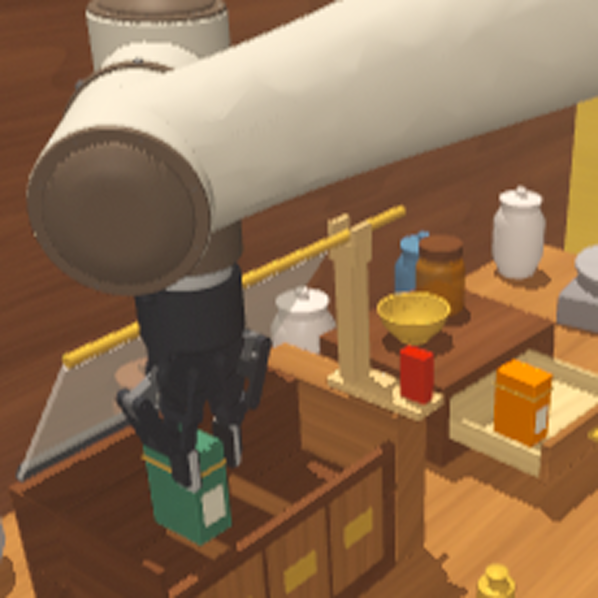

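Request:
send_rows(translation=[[0.03,0,-0.005],[0.07,0,-0.01],[0.11,-0.01,-0.01],[0.132,-0.045,-0.011],[0.134,-0.09,-0.011],[0.136,-0.135,-0.011],[0.138,-0.18,-0.011],[0.14,-0.225,-0.011],[0.141,-0.27,-0.011],[0.142,-0.315,-0.011],[0.144,-0.36,-0.011],[0.146,-0.4,-0.011]], yaw=[0,0,0,0.5,1,1.5,2,2.5,2.9,2.9,2.9,2.9], fingers=[255,255,255,255,255,255,255,255,255,255,255,255])

```text
clock: 39.95
position: [428.2, -85.3, 239.3]
ee_rot: [0.008, 1.0, 0.001, 0.003]
contact_force: [0.5, 0.6, -1.6]
gripper_width: 34.9
```

```bash
python3 - <<'E'
from h import *
s=read_state(); print(s["position"],s["contact_force"],heading(s),s["clock"],s["gripper_width"])
print(shift([430,-235,238]),shift([538,-235,238]),shift([538,-235,108]))
E
```

```text
[428.19437894 -85.32250519 239.28772634] [ 0.54269824  0.60198354 -1.58679028] 89.08492834315979 39.95 34.907113140600046
[-0.00419014 -0.14963184  0.00101321] [-0.11217463 -0.14790705  0.00162587] [-0.11144121 -0.1481661   0.13162354]
```

Request:
send_rows(translation=[[-0.002,-0.045,0],[-0.004,-0.09,0],[-0.004,-0.135,0],[-0.03,-0.148,0],[-0.075,-0.148,0.01],[-0.1115,-0.148,0.04],[-0.1115,-0.148,0.08],[-0.1115,-0.148,0.11],[-0.1115,-0.148,0.128],[-0.1115,-0.148,0.1315],[-0.1115,-0.148,0.1315],[-0.1115,-0.148,0.1315]], yaw=[0,0,0,0,0,0,0,0,0,0,0,0], fingers=[255,255,255,255,255,255,255,255,255,255,255,255])

```text
clock: 41.15
position: [538.9, -235.0, 109.3]
ee_rot: [0.008, 1.0, 0.001, 0.004]
contact_force: [0.3, 0.0, -1.0]
gripper_width: 34.5
```

```bash
python3 - <<'E'
from h import *
s,im=snap("side","s30",(200,60,430,290),2.6); print(s["position"],s["contact_force"],heading(s),s["clock"],s["gripper_width"])
E
```

```text
[ 538.85351405 -235.04945722  109.29558125] [ 0.28433667  0.03155862 -1.03520256] 89.10160006736429 41.15 34.544867002875776
```

View pics/s30.png

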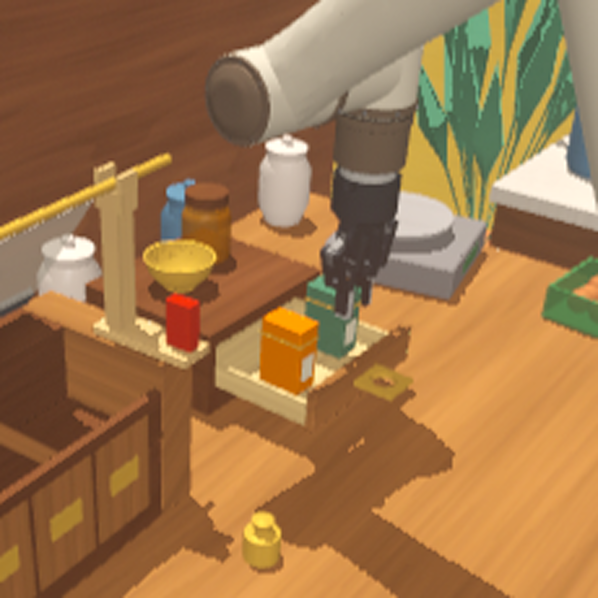

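Request:
send_rows(translation=[[0,0,0.003],[0,0,0.005],[0,0,0.007],[0,0,0.009],[0,0,0.0095]], yaw=[0,0,0,0,0], fingers=[255,255,255,255,255])

```text
clock: 41.7
position: [539.1, -235.1, 100.3]
ee_rot: [0.008, 1.0, 0.001, 0.004]
contact_force: [-0.5, -0.2, 1.7]
gripper_width: 34.7
```

Request:
send_rows(translation=[[0,0,0],[0,0,0],[0,0,0],[0,0,0],[0,0,-0.02],[0,0,-0.05],[0,0,-0.1],[0.03,0,-0.15],[0.07,0,-0.19],[0.1,0,-0.22],[0.1,0,-0.22]], yaw=[0,0,0,0,0,0,0,0,0,0,0], fingers=[160,120,90,80,80,80,80,80,80,80,80])

```text
clock: 42.8
position: [436.1, -234.5, 325.6]
ee_rot: [0.008, 1.0, -0.001, 0.009]
contact_force: [1.3, -0.3, 0.8]
gripper_width: 58.9
```

```bash
python3 - <<'E'
from h import *
s,im=snap("side","s31",(110,60,430,320),2.2); print(s["position"],s["contact_force"],heading(s),s["clock"],s["gripper_width"])
snap("wrist","w31"); snap("top","t31",(140,80,420,290),2.7)
E
```

```text
[ 436.10335448 -234.54068973  325.56786149] [ 1.29072364 -0.31039233  0.76923669] 89.08833210703894 42.8 58.891769520003876
```

View pics/s31.png

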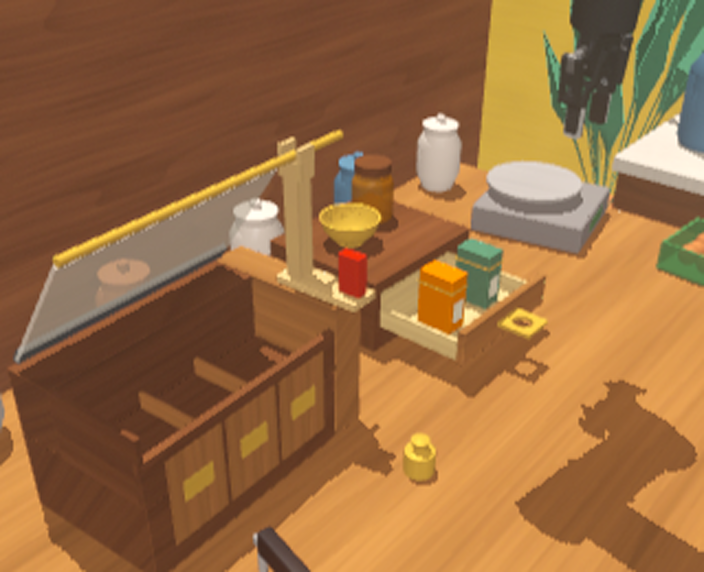

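View pics/w31.png

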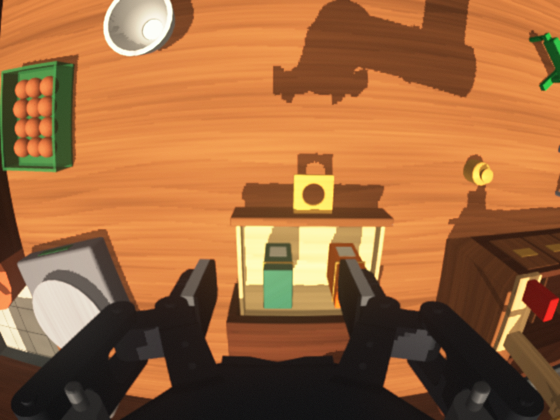

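View pics/t31.png

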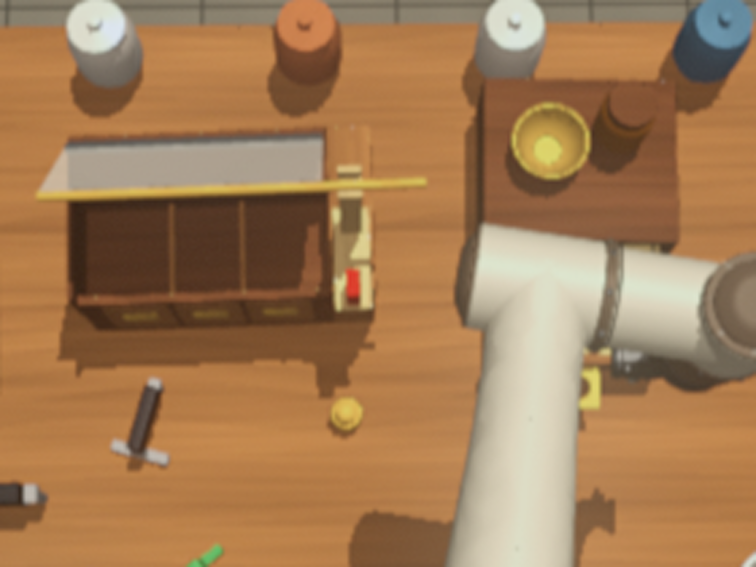

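Request:
send_rows(translation=[[-0.002,0.045,0.01],[-0.005,0.09,0.02],[-0.008,0.135,0.025],[-0.011,0.18,0.025],[-0.014,0.225,0.025],[-0.017,0.27,0.025],[-0.019,0.307,0.025],[-0.019,0.307,0.025],[-0.019,0.307,0.025]], yaw=[-1,-2,-2.8,-2.8,-2.8,-2.8,-2.8,-2.8,-2.8], fingers=[0,0,0,0,0,0,0,0,0])

```text
clock: 43.85
position: [461.2, 74.1, 293.0]
ee_rot: [-0.018, 1.0, -0.0, 0.003]
contact_force: [0.4, -0.8, 0.5]
gripper_width: 85.0
```

```bash
python3 - <<'E'
from h import *
s=read_state(); print(s["position"],s["contact_force"],heading(s),s["clock"],s["gripper_width"])
snap("wrist","w32"); print(shift([462,72,210]),shift([550.1,74.7,210]))
E
```

```text
[461.19795737  74.12767135 292.98029567] [ 0.3616206  -0.7723498   0.45038736] 92.01923863171442 43.85 84.97920585062496
[-0.00029765 -0.00129852  0.08339025] [-0.08843697 -0.00156731  0.08392745]
```

View pics/w32.png

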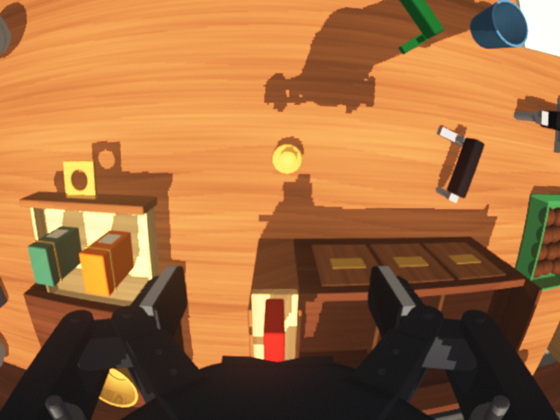

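```bash
python3 - <<'E'
from h import *
st,im=load("w32")
cv2.imwrite("pics/w32c.png",cv2.resize(im[280:370,240:310],None,fx=6,fy=6,interpolation=cv2.INTER_CUBIC))
print(plane("wrist",264,336,250,st),plane("wrist",285,336,250,st))
a=plane("wrist",249,293,195,st);b=plane("wrist",298,292,195,st);print(a,b)
E
```

```text
[534.39212064  67.07881222 250.        ] [533.82786407  81.9137281  250.        ]
[531.84332904  52.24746074 195.        ] [529.29176176  93.83959519 195.        ]
```

View pics/w32c.png

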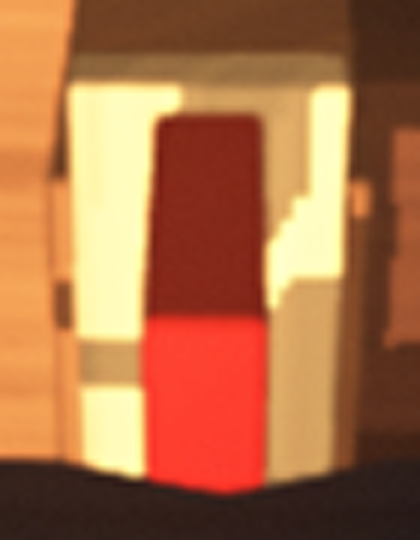

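Request:
send_rows(translation=[[0,-0.0015,0.04],[0,-0.0015,0.083],[0,-0.0015,0.084],[-0.03,-0.0015,0.084],[-0.06,-0.0015,0.084],[-0.0875,-0.0015,0.084],[-0.0875,-0.0015,0.084],[-0.0875,-0.0015,0.084]], yaw=[0,0,0,0,0,0,0,0], fingers=[0,0,0,0,0,0,0,0])

```text
clock: 44.7
position: [550.0, 74.0, 210.8]
ee_rot: [-0.016, 1.0, -0.0, 0.003]
contact_force: [0.0, 0.6, -0.7]
gripper_width: 85.4
```

```bash
python3 - <<'E'
from h import *
s,im=snap("side","s33",(200,80,340,220),4.2); print(s["position"],s["contact_force"],heading(s),s["clock"],s["gripper_width"])
E
```

```text
[549.96180412  73.95423437 210.82616211] [ 0.01417304  0.59701517 -0.67932489] 91.83942709382251 44.7 85.42849488574066
```

View pics/s33.png

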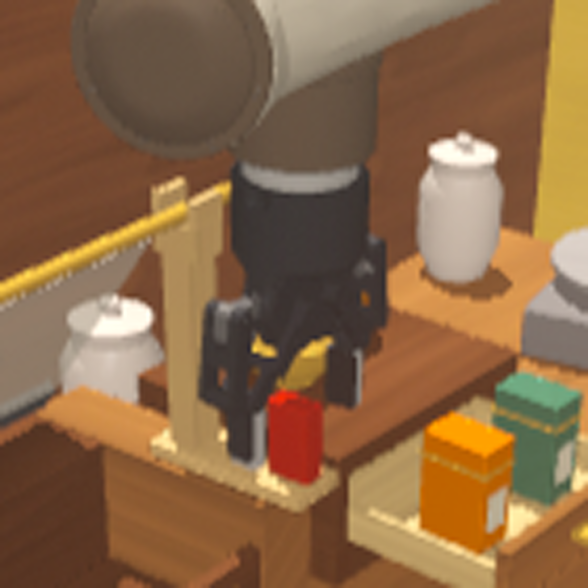

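Same pose as when I released it. Close and lift along the arc.

Request:
send_rows(translation=[[0,0.0005,0],[0,0.0005,0],[0,0.0005,0],[0,0.0005,0],[0,0.0005,0],[0,0.0005,0]], yaw=[0,0,0,0,0,0], fingers=[255,255,255,255,255,255])

```text
clock: 45.35
position: [549.0, 74.5, 210.9]
ee_rot: [-0.016, 1.0, -0.0, 0.003]
contact_force: [-2.0, 0.0, 1.6]
gripper_width: 15.1
```

Request:
send_rows(translation=[[-0.004,0,-0.003],[-0.008,0,-0.006],[-0.0125,0,-0.0095],[-0.0135,0,-0.01],[-0.0135,0,-0.01]], yaw=[0,0,0,0,0], fingers=[255,255,255,255,255])

```text
clock: 45.85
position: [562.2, 74.8, 220.0]
ee_rot: [-0.016, 1.0, -0.0, 0.002]
contact_force: [-0.1, -0.4, -7.6]
gripper_width: 15.3
```

```bash
python3 - <<'E'
from h import *
s,im=snap("side","s34",(200,80,340,220),4.2); print(s["position"],s["contact_force"],s["wrist_torque"],heading(s),s["clock"],s["gripper_width"])
E
```

```text
[562.20807257  74.80339444 219.98862658] [-0.13992443 -0.39886375 -7.5849313 ] [-0.05782479  0.49513833 -0.06530205] 91.83354076608248 45.85 15.262113692018639
```

View pics/s34.png

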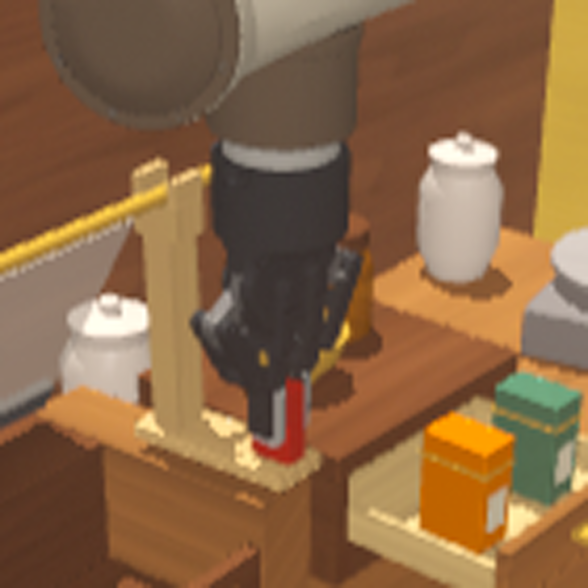

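Request:
send_rows(translation=[[0,-0.008,0],[0,-0.018,0],[0,-0.028,0],[0,-0.038,0],[0,-0.048,0],[0,-0.058,0],[0,-0.058,0],[0,-0.058,0]], yaw=[0,0,0,0,0,0,0,0], fingers=[255,255,255,255,255,255,255,255])

```text
clock: 46.7
position: [563.7, 15.7, 220.1]
ee_rot: [-0.015, 1.0, -0.001, 0.002]
contact_force: [0.1, -2.1, -6.5]
gripper_width: 15.3
```

```bash
python3 - <<'E'
from h import *
s,im=snap("side","s35",(180,60,340,220),3.7); print(s["position"],s["contact_force"],s["wrist_torque"],heading(s),s["clock"],s["gripper_width"])
E
```

```text
[563.67798348  15.65421974 220.09345902] [ 0.12645278 -2.07903115 -6.45177142] [-0.37212281  0.47505707 -0.17303363] 91.71006889233249 46.7 15.272061142465414
```

View pics/s35.png

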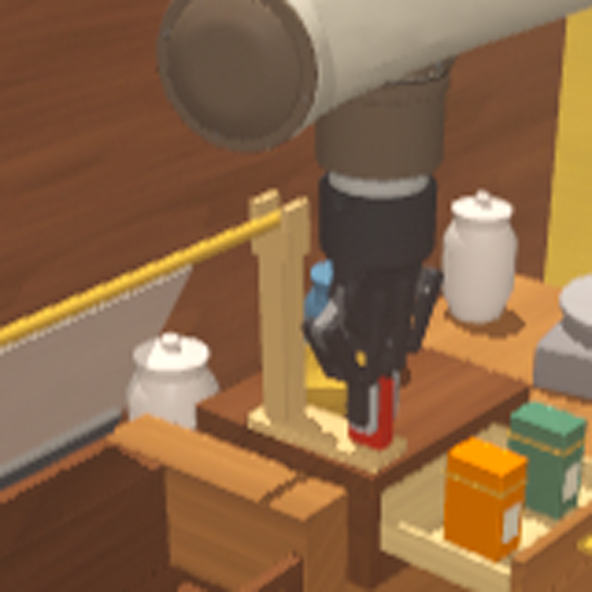

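Request:
send_rows(translation=[[0.0085,0,0.005],[0.0157,0,0.01],[0.0225,0,0.015],[0.0285,0,0.02],[0.034,0,0.025],[0.0393,0,0.03],[0.0485,0,0.04],[0.0564,0,0.05],[0.063,0,0.06],[0.0691,0,0.07],[0.0691,0,0.07]], yaw=[0,0,0,0,0,0,0,0,0,0,0], fingers=[255,255,255,255,255,255,255,255,255,255,255])

```text
clock: 47.85
position: [493.4, 13.7, 148.5]
ee_rot: [-0.015, 1.0, -0.001, 0.0]
contact_force: [0.8, 0.2, -6.0]
gripper_width: 15.2
```

```bash
python3 - <<'E'
from h import *
s,im=snap("side","s36",(160,60,360,260),3); print(s["position"],s["contact_force"],s["wrist_torque"],heading(s),s["clock"],s["gripper_width"])
E
```

```text
[493.40917371  13.70062062 148.52799695] [ 0.84400315  0.23261511 -6.04619713] [ 0.03178187  0.30503219 -0.01009829] 91.76716023951253 47.85 15.155816851944024
```

View pics/s36.png

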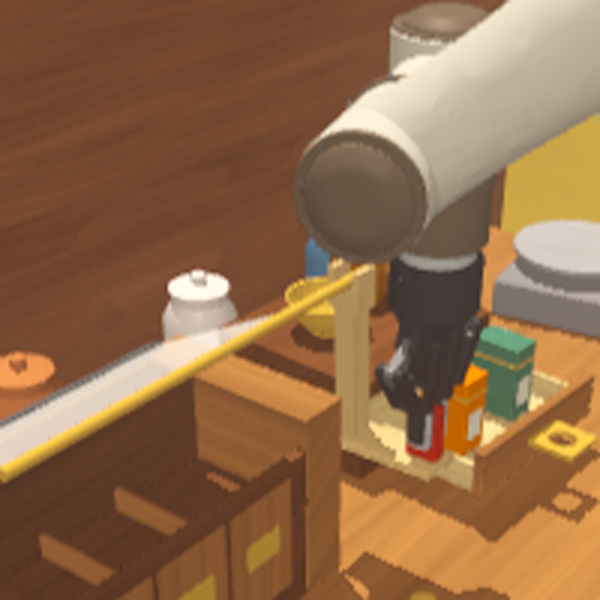

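Request:
send_rows(translation=[[0.0045,0,0.0092],[0.0083,0,0.0184],[0.0118,0,0.0284],[0.0149,0,0.0384],[0.0172,0,0.0484],[0.0191,0,0.0584],[0.0205,0,0.072],[0.0211,0,0.0854],[0.0211,0,0.1],[0.0211,0,0.112],[0.0211,0,0.114],[0.0211,0,0.114]], yaw=[0,0,0,0,0,0,0,0,0,0,0,0], fingers=[255,255,255,255,255,255,255,255,255,255,255,255])

```text
clock: 49.1
position: [473.9, 12.9, 35.3]
ee_rot: [-0.016, 1.0, -0.001, 0.001]
contact_force: [0.4, 0.4, -1.7]
gripper_width: 15.5
```

```bash
python3 - <<'E'
from h import *
s,im=snap("side","s37",(160,110,360,310),3); print(s["position"],s["contact_force"],s["wrist_torque"],heading(s),s["clock"],s["gripper_width"])
E
```

```text
[473.94755147  12.90890302  35.27087266] [ 0.44736039  0.41612572 -1.69182991] [-0.03484556  0.18011804 -0.05922754] 91.80162357236055 49.1 15.53855575253874
```

View pics/s37.png

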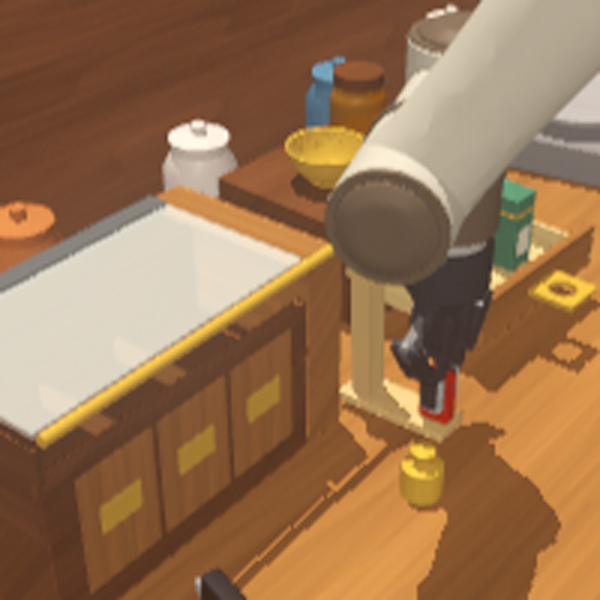

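Request:
send_rows(translation=[[0.02,0,0],[0.045,0,0],[0.07,0,0],[0.085,0,0],[0.085,0,0.003],[0.085,0,0.006],[0.085,0,0.0075],[0.085,0,0.0085],[0.085,0,0.0085]], yaw=[0,0,0,0,0,0,0,0,0], fingers=[255,255,255,255,255,255,255,255,255])

```text
clock: 50.05
position: [390.5, 10.7, 27.0]
ee_rot: [-0.016, 1.0, -0.001, 0.003]
contact_force: [0.2, 0.4, -1.0]
gripper_width: 15.5
```

Request:
send_rows(translation=[[0,0,0.001],[0,0,0.002],[0,0,0.003],[0,0,0.003]], yaw=[0,0,0,0], fingers=[255,255,255,255])

```text
clock: 50.45
position: [390.2, 10.5, 25.1]
ee_rot: [-0.016, 1.0, -0.001, 0.002]
contact_force: [-6.8, 0.5, 16.4]
gripper_width: 15.9
```

```bash
python3 - <<'E'
from h import *
s,im=snap("side","s38",(200,110,400,310),3); print(s["position"],s["contact_force"],s["wrist_torque"],heading(s),s["clock"],s["gripper_width"])
E
```

```text
[390.18092865  10.45553281  25.09142322] [-6.84814771  0.51667698 16.38085589] [0.20061538 1.47167314 0.01175867] 91.82092791569768 50.45 15.921688694106775
```

View pics/s38.png

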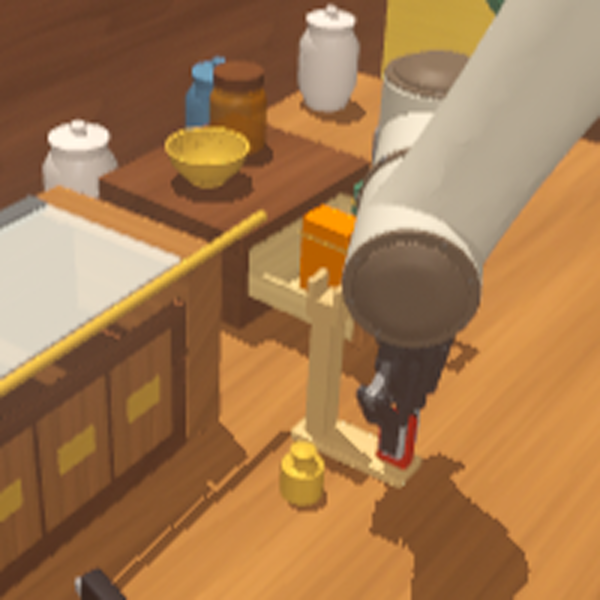

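Request:
send_rows(translation=[[0,0,-0.001],[0,0,-0.0015],[0,0,-0.0015]], yaw=[0,0,0], fingers=[255,255,255])

```text
clock: 50.8
position: [390.2, 10.4, 26.4]
ee_rot: [-0.016, 1.0, -0.001, 0.002]
contact_force: [-0.4, -0.9, -2.7]
gripper_width: 15.4
```

Request:
send_rows(translation=[[0,0,0],[0,0,0],[0,0,0],[0,0,0],[0,0,0],[0,0,-0.02],[0,0,-0.05],[0,0,-0.1],[0,0,-0.15],[0,0,-0.2],[0,0,-0.25],[0,0,-0.25]], yaw=[0,0,0,0,0,0,0,0,0,0,0,0], fingers=[220,180,120,60,0,0,0,0,0,0,0,0])

```text
clock: 52.0
position: [392.7, 11.7, 283.7]
ee_rot: [-0.016, 1.0, 0.001, 0.01]
contact_force: [0.2, 0.6, 0.1]
gripper_width: 85.5
```

```bash
python3 - <<'E'
from h import *
s,im=snap("side","s39",(110,80,430,340),2.2); print(s["position"],s["contact_force"],heading(s),s["clock"],s["gripper_width"])
snap("wrist","w39"); snap("top","t39",(60,80,420,330),2.1)
E
```

```text
[392.66248431  11.73245325 283.65168053] [0.17236223 0.59572898 0.12387201] 91.86841527300108 52.0 85.48583516469404
```

View pics/s39.png

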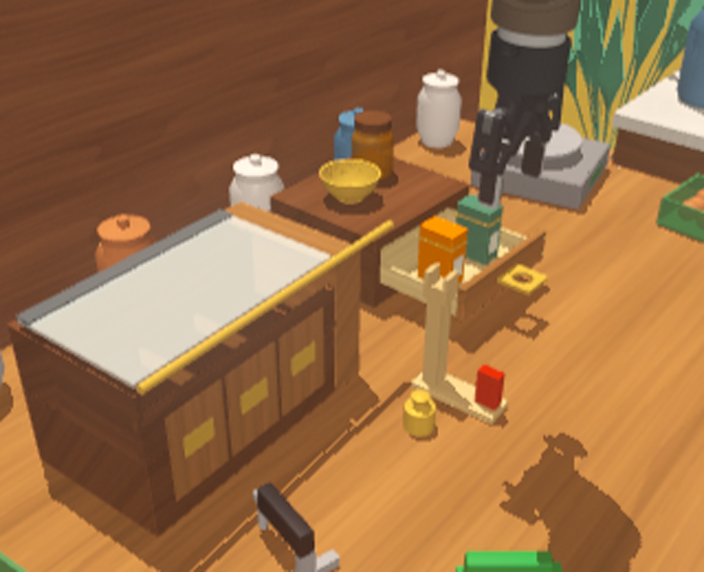

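View pics/w39.png

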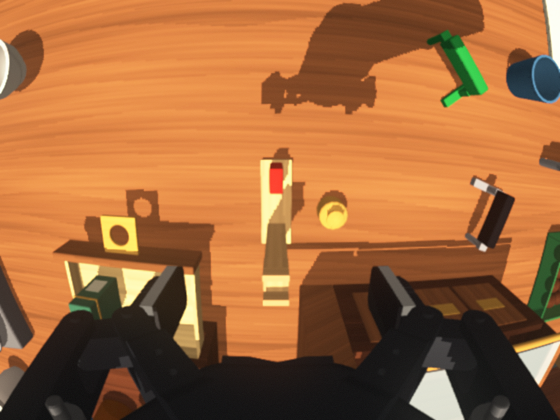

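View pics/t39.png

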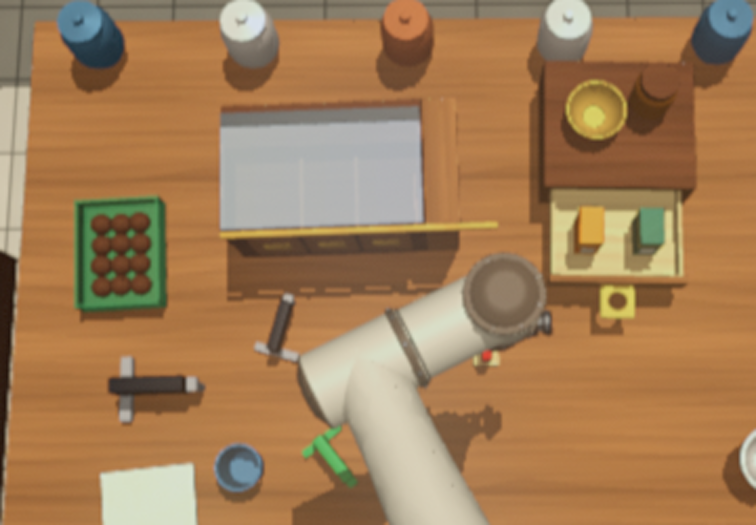

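```bash
python3 - <<'E'
from h import *
print("hole",plane("top",60+618/2.1,80+300/2.1,65))
a=cv2.imread("pics/top0.png").astype(int);b=cv2.imread("pics/t39_full.png").astype(int)
d=(np.abs(a-b).max(2)>40).astype(np.uint8)
for n,(x0,y0,x1,y1) in dict(bowl_jar=(325,105,385,150),weight=(258,222,278,242),bar=(165,180,298,200)).items(): print(n,d[y0:y1,x0:x1].sum())
s0=cv2.imread("pics/side0.png").astype(int);s1=cv2.imread("pics/s39_full.png").astype(int)
d=(np.abs(s0-s1).max(2)>40).astype(np.uint8)
for n,(x0,y0,x1,y1) in dict(bowl=(250,150,290,175),jar=(268,128,292,165),weight=(290,255,312,280)).items(): print(n,d[y0:y1,x0:x1].sum())
job_done()
E
```

```text
hole [ 461.41726917 -189.30909633   65.        ]
bowl_jar 0
weight 399
bar 0
bowl 0
jar 0
weight 25
the job is handed in; nothing more can be done
```

The job is done and handed in at about 52 s of the 210 s allowed. Only two tins were there (green and orange); the third bay was empty.

**What I did:**
- I pulled the tray out with the smaller black hook, until it met its stop, and set the hook back on the counter.
- I lifted the flap by its bar with the prop and stood the prop on the ledge. It held the flap up by itself while I moved the tins.
- I moved both tins into the tray, standing upright.
- I took the prop out along the same path, so the flap closed, and stood the prop upright on the counter.

**Last checks:**
- **Tray:** the finger hole is at x 461, about 130 mm further out than at the start, so the tray is fully out.
- **Flap:** the closed bar in the top picture matches the starting picture.
- **Bin and tins:** the bin is empty, and both tins stand upright in the tray.
- **Bowl and jar:** no changed pixels compared with the start, in both the side and top views.
- **Weight:** the side view puts it at the same place within about 1 pixel. The pixel comparison did not confirm this: in the top view the arm's shadow or body covered that patch, and the side patch had 25 changed pixels, which I put down to shadow.
- **Hook:** it was knocked and turned after I put it down, while the arm was elsewhere. It was still standing on the counter in the last pictures.
- **Prop:** setting it down pressed on the counter with up to 16 N for a moment. I eased off before letting go.

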